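# Feed a base plate from the slide magazine into the assembly nest

## Task

Load the next aluminium base plate for assembly: push the magazine's sprung pusher all the way in so that the bottom plate comes part-way out of the mouth, let the pusher spring back, then draw that plate straight out, leaving the other plates stacked in the magazine. Carry it to the assembly nest and lay it flat on the seat between the four locating pins, snug against the end stop. Do not drop the plate or disturb the heat sink, the circuit board and the connector block lying on the bench.

Things in the scene. Friction and masses are not known exactly. Their poses are not given: they have to be found in the camera images.
- magazine: slide-fed stack magazine, aluminium bed with grey corner angles on a dark base plate 96 (x) x 202 mm (y), fixed to the bench. Origin on the bench under the stack's centre, z up; it feeds towards its own -y. Four plates lie on a bed 30 mm above the bench between four corner angles reaching 70 mm above the bench (inner room 51 x 92 mm). The pusher runs in guides at the +y end (to y = 150 mm).
- mouth (a point): centre of the magazine's mouth, on its outer face (magazine x = 0, y = -52 mm), 34 mm above the bench. The front angles stop 11 mm above the bed, so one plate passes under them. Bed and base end here, beyond is clear bench: a plate pushed out stands about 38 mm beyond the mouth, 30 mm above the bench, and can be pinched from above by its long side edges (48 mm apart).
- pusher (a joint): slide of the pusher, m: 0 = at rest, 0.046 = fully in (blade and tab moved 46 mm towards the magazine's -y, end stop). A spring (3.6 N at rest, 6.4 N fully in) brings it back to 0 when let go; with the stack's friction 5 to 10 N push it. Fully in, it has moved the bottom plate about 45 mm; the plate stays out when the pusher goes back.
- pusher_tab (a point): centre of the pusher's upright black finger tab (22 mm wide in the magazine's x, 10 mm thick in its y, from 42 to 72 mm above the bench); this point is 60 mm above the bench, at x = 0, y = +124 mm in the magazine at rest. It can be pinched across its 22 mm width from above, or pushed from behind (its +y face) towards the magazine's -y; fully in, it is 26 mm from the outer face of the magazine's rear angles.
- plate_1_center (a point): centre of the bottom plate: the one to be loaded. Bare aluminium plate 48 x 90 x 8 mm (its own x, y, z), about 80 g, four small screw holes near the corners (they do not matter). At the start its axes are parallel to the magazine's. All four plates are alike.
- plate_2_center (a point): centre of the second plate from below (same size), stays in the magazine; it and those above sink by 8 mm when the bottom plate is out.
- plate_3_center (a point): centre of the third plate from below (same size), stays in the magazine.
- plate_4_center (a point): centre of the top plate (same size), stays in the magazine.
- nest: assembly nest fixed to the bench: dark steel base 90 (x) x 124 (y) x 6 mm with an aluminium seat 34 (x) x 88 mm (y), its top 30 mm above the bench. Origin on the bench under the seat's centre, z up, y along the seat. The plate overhangs the seat 7 mm each side. The -y half is open on both sides: fingers have room there down to the base.
- nest_stop (a point): middle of the face of the nest's steel end stop, at the nest's y = +45 mm, 34 mm above the bench; it faces the nest's -y; its top is 41 mm above the bench. Four steel locating pins, 8 mm in diameter, stand at the nest's x = +-29.7 mm, y = +6 and +34 mm (51.4 mm free between the two rows); their cone-shaped tips end 42 mm above the bench, the cone begins at 37 mm.
- nest_seat (a point): where the centre of a properly laid plate is: on the seat midway between the pins, 34 mm above the bench, plate's long axis along the nest's y, its +y end touching the stop.
- heat_sink_center (a point): centre of a loose black finned heat sink, 45 x 45 x 23 mm, to be left alone
- board_spare_center (a point): centre of a loose green circuit board, 60 x 85 x 16 mm, to be left alone
- connector_block_center (a point): centre of a loose green connector block, 18 x 52 x 19 mm, to be left alone
Mind the look-alikes: they are no part of the job. What is shaped like the part that bears plate_4_center but yellow is not meant.

How it is judged (in metres and radians):
On the way, in this order (a step that is already met when the one before it is completed fails the run):
1. the pusher is fully in and the bottom plate stands part-way out of the mouth (value of joint pusher above 0.041 m and y of plate_1_center in the frame of magazine below -0.036 m), for 0.05 s.
2. the pusher has gone back, the plate still in the mouth (value of joint pusher below 0.004 m and y of plate_1_center in the frame of magazine below -0.03 m), for 0.1 s.
3. the plate is drawn right out of the magazine, off the bench (y of plate_1_center in the frame of magazine below -0.098 m and height (world z) of plate_1_center above 0.022 m), for 0.1 s.
At the end, for the whole second after the job is handed in: Plate flat, at rest and released on the nest's seat, centre within 3 mm across and 2.5 mm along of nest_seat, turned under 0.06 rad, tilted under 0.04; the other three stacked in the magazine, 8 mm lower (6 mm sideways, 4 mm in height); pusher back (under 4 mm) (x of plate_1_center in the frame of nest between -0.003 and 0.003 m and y of plate_1_center in the frame of nest between -0.0025 and 0.0025 m and z of plate_1_center in the frame of nest between 0.031 and 0.0365 m and angle between the y axis of plate_1_center and the y axis of nest, either way round below 0.06 rad and angle between plate_1_center's own z axis and vertical below 0.04 rad and linear speed of plate_1 below 0.01 m/s and value of joint pusher below 0.004 m and x of plate_2_center in the frame of magazine between -0.006 and 0.006 m and y of plate_2_center in the frame of magazine between -0.006 and 0.006 m and z of plate_2_center in the frame of magazine between 0.03 and 0.038 m and x of plate_3_center in the frame of magazine between -0.006 and 0.006 m and y of plate_3_center in the frame of magazine between -0.006 and 0.006 m and z of plate_3_center in the frame of magazine between 0.038 and 0.046 m and x of plate_4_center in the frame of magazine between -0.006 and 0.006 m and y of plate_4_center in the frame of magazine between -0.006 and 0.006 m and z of plate_4_center in the frame of magazine between 0.046 and 0.054 m); the robot touches nothing.
It fails at once if another plate is dragged out of the magazine (y of any of plate_2_center, plate_3_center, plate_4_center in the frame of magazine below -0.02 m).
It fails at once if the plate is dropped or tipped over (height (world z) of plate_1_center below 0.018 m or angle between plate_1_center's own z axis and vertical above 0.6 rad).
It fails at once if the heat sink is disturbed (over 15 mm) (distance of heat_sink_center from where it was at the start of the episode above 0.015 m).
It fails at once if the spare circuit board is disturbed (over 15 mm) (distance of board_spare_center from where it was at the start of the episode above 0.015 m).
It fails at once if the connector block is disturbed (over 15 mm) (distance of connector_block_center from where it was at the start of the episode above 0.015 m).
It also fails if it takes over 61 s, if anything falls off the work surface, if the arm or the gripper's body presses on something with over 40 N, if the wrist force passes 120 N, or if a joint passes its speed limit or range.

## Robot

A 7-joint arm with a two-finger parallel gripper is mounted at the origin on a cart in front of the work surface, level with it; the furniture and walls round the work are solid. World frame = base frame: x ahead of the robot, y to its left, z up, the work surface at z = 0. Lengths are in mm, angles in rad, forces in N, time in s.
With the tool pointing down it reaches from about 400 to 875 mm from the base axis. Payload 4.4 kg.
Tool frame: the origin (TCP) lies at the very end of the fingers, on their centre line; the grasp point (between the pads) lies 19 mm behind it (grip_depth is the distance from the TCP to the grasp point, in mm); z points along the fingers, y is the direction in which the jaws open and shut (so a half turn about z gives the same grasp; the last joint's range is limited). The gripper opens to 85 mm and grips with 20 to 120 N. Pads are 22 mm wide; open, the fingers measure 114 mm over their backs; the gripper's body (76 mm by 85 mm) begins 54 mm behind the grasp point. The pads swing forward as they close: fully open they stand 13 mm farther back than shut.
Start: joints at [1.091, 0.628, 0.038, 1.517, -0.027, 0.996, -0.02], TCP at [261.388, -595.142, 231.313] pointing down, gripper open.
Joint ranges: [-3.06, 3.06], [-0.37, 2.12], [-1.25, 1.32], [0.18, 2.47], [-1.1, 4.24], [0.23, 1.98], [-2.94, 2.94]. Speed limits (rad/s): [2.57, 2.57, 3.14, 3.14, 3.14, 3.14, 3.14].

## Interface

Orientations are given as [roll, pitch, yaw] about the fixed x, y, z axes, in that order (R = Rz(yaw) Ry(pitch) Rx(roll)).
In Python, from cell import read_state, get_image, finish_job, recognise, outline_of, grip_depth gives the robot as it stands. The module is installed in compiled form; this text tells all that it offers.
- The arm moves only by the tool send_rows, never from a script. Its argument "rows" is a list of rows, each a list of 5 numbers: the gripper command: -1 is shut, 1 is fully open, values between are in proportion, then the shift along the tool's x, y, z in m, then the turn about the tool's z in rad. In form: [[claw, tx, ty, tz, roll], ...]. A call has 1 to 12 rows; each row shifts and turns the pose as measured when the row begins, along the tool's axes as they then stand; what a row does not reach is not made up. A row lasts 1/12 s, in which the tool goes at most 41.7 mm and 7.16 degrees, less where a joint would pass 70% of its speed; a pose out of reach is approached as far as the arm can. A call with a gripper value outside its range is refused whole. The fingers move at their own pace and stop on an object; the grip force is fixed at half the most. Time passes only in rows, so rows that do not move let the fingers close. It gives the time, the measured TCP pose, the force and the opening at its end, in the units of the state.
- read_state(): the state, without advancing time (a new reading comes with each control period).
- get_image(name): name is "side" or "top"; returns a dict with "image" (480x640x3 uint8, blue, green, red), "z_map" (480x640 float32, mm along the optical axis (not along the pixel's ray), 0 where there is no reading), "K" (3x3 intrinsics, pixels), "R" (3x3) and "t" (3): a world point X has camera coordinates R X + t. Camera axes: x right, y down, z forward; pixel columns grow to the right and rows downward; lengths in mm; the calibration is good to about 2 mm. A picture is of the moment at which its call begins.
- finish_job(): hands the job in, once; it reports no verdict.
Trained networks look in a picture, given as the dict that the camera call returned (one of the last four; its "shot" number tells which), for a name from the list of things; names that differ only in an ending like _2 or _b are one class to them, and where a whole thing is asked for, a point or a joint stands for the part that bears it (a point fixed in the world has none). Each returns a list of dicts, best first, with "score" (0 to 1); they miss things now and then, are a little off and sometimes report something else, mostly with a low value. They report only what shows in the picture. A call takes as long as a camera call. They do not tell look-alikes from the thing itself.
- recognise(picture, query): "box" ([left, top, right, bottom] in pixels, round what is visible of it).
- outline_of(picture, query): "mask" (480x640 bool, what is visible of it) and "box" ([left, top, right, bottom] in pixels, round what is visible of it).
The state is a dict: "clock": time; "qpos": joint angles; "qd": joint speeds; "tau": joint torques, N m; "eef_pos": TCP position; "tool_rot": TCP orientation; "force": force on the tool from outside, world axes, zero at the start; "torque": the same for the moment, N m; "width": finger opening in mm.
Only numpy, scipy, OpenCV 4.12 (cv2) and the standard library are available. Lean on these libraries where they do the work, as an engineer would, in place of code of your own. Each camera call takes 0.05 s, during which the arm holds its last target.

## Working session

There is one attempt and no reset: what is moved stays moved. The work goes in short steps, Python scripts to look and compute and a tool call to move; the robot and the scene stay as the last step left them, time stands still between calls to the robot, and variables do not carry over. Pictures are saved under pics/ and viewed, and the job is handed in when it is done.

Besides the shell and the picture viewer there is one more tool, called as a command line: name --pt "numbers of a row" for each row, then --argument value for the rest. send_rows: Moves the arm, as the interface text tells. Its arguments: {"type":"object","properties":{"rows":{"type":"array"}},"required":["rows"]}

```bash
mkdir -p pics; ls; python3 - <<'E'
from cell import *
import cv2, numpy as np, pickle
s=read_state(); print({k:np.round(v,3).tolist() if not isinstance(v,dict) else v for k,v in s.items()})
for n in ("side","top"):
    p=get_image(n); cv2.imwrite(f"pics/{n}0.png",p["image"]); pickle.dump(p,open(f"{n}0.pkl","wb"))
    print(n,p["K"].tolist(),np.round(p["R"],3).tolist(),np.round(p["t"],1).tolist())
    for q in ["magazine","pusher","plate_1_center","plate_4_center","nest","nest_stop","heat_sink_center","board_spare_center","connector_block_center"]:
        try: print(q,[(np.round(r["box"]).tolist(),round(r["score"],2)) for r in recognise(p,q)])
        except Exception as e: print(q,e)
E
```

```text
pics
{'clock': 0.0, 'qpos': [1.091, 0.629, 0.038, 1.518, -0.027, 0.996, -0.02], 'qd': [0.001, 0.001, 0.002, -0.0, -0.001, -0.001, 0.0], 'tau': [0.0, -56.34, 1.226, -19.344, 0.011, 0.011, -0.0], 'eef_pos': [261.106, -594.569, 230.389], 'tool_rot': [-3.14, 0.0, 0.414], 'force': [0.102, 0.287, 1.085], 'torque': [-0.056, 0.049, 0.014], 'width': 85.069}
side [[550.1694628578518, 0.0, 324.8371562894223], [0.0, 550.1694628578518, 237.60485868106974], [0.0, 0.0, 1.0]] [[-0.4, -0.916, 0.019], [-0.572, 0.233, -0.786], [0.716, -0.325, -0.618]] [163.5, 330.5, 892.3]
magazine [([129.0, 245.0, 233.0, 310.0], 0.9)]
pusher [([135.0, 264.0, 175.0, 284.0], 0.92)]
plate_1_center []
plate_4_center [([177.0, 251.0, 220.0, 272.0], 0.82), ([307.0, 240.0, 336.0, 273.0], 0.79)]
nest [([379.0, 210.0, 435.0, 246.0], 0.73), ([197.0, 268.0, 209.0, 273.0], 0.73)]
nest_stop [([381.0, 211.0, 433.0, 248.0], 0.84), ([130.0, 244.0, 227.0, 310.0], 0.43)]
heat_sink_center [([158.0, 337.0, 184.0, 359.0], 0.8)]
board_spare_center []
connector_block_center [([202.0, 315.0, 230.0, 337.0], 0.52), ([173.0, 250.0, 221.0, 269.0], 0.2)]
top [[613.9582223527526, 0.0, 321.52367265070563], [0.0, 613.9582223527526, 235.5080415904409], [0.0, 0.0, 1.0]] [[-0.002, -1.0, -0.01], [-0.998, 0.002, -0.065], [0.065, 0.01, -0.998]] [-15.0, 476.3, 1610.9]
magazine [([169.0, 199.0, 248.0, 242.0], 0.68)]
pusher [([172.0, 210.0, 205.0, 225.0], 0.74)]
plate_1_center []
plate_4_center [([204.0, 208.0, 238.0, 232.0], 0.94), ([316.0, 215.0, 338.0, 248.0], 0.61)]
nest [([390.0, 206.0, 443.0, 250.0], 0.79)]
nest_stop [([385.0, 205.0, 441.0, 247.0], 0.62)]
heat_sink_center [([176.0, 273.0, 196.0, 292.0], 0.83), ([167.0, 200.0, 248.0, 242.0], 0.18)]
board_spare_center [([455.0, 234.0, 487.0, 253.0], 0.58), ([389.0, 207.0, 440.0, 245.0], 0.31)]
connector_block_center [([212.0, 273.0, 236.0, 281.0], 0.54)]
```

```bash
python3 - <<'E'
import cv2,pickle
p=pickle.load(open("top0.pkl","rb"))["image"]
cv2.imwrite("pics/top_a.png",cv2.resize(p[180:310,150:350],None,fx=4,fy=4,interpolation=cv2.INTER_CUBIC))
cv2.imwrite("pics/top_b.png",cv2.resize(p[180:310,310:510],None,fx=4,fy=4,interpolation=cv2.INTER_CUBIC))
E
```

```text
(no output)
```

View pics/top0.png

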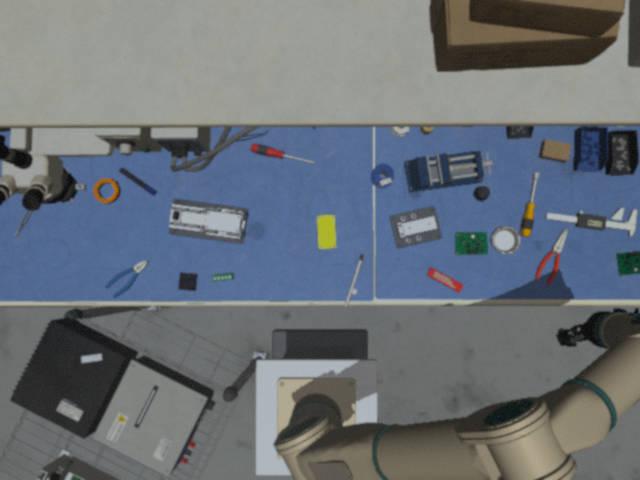

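View pics/side0.png

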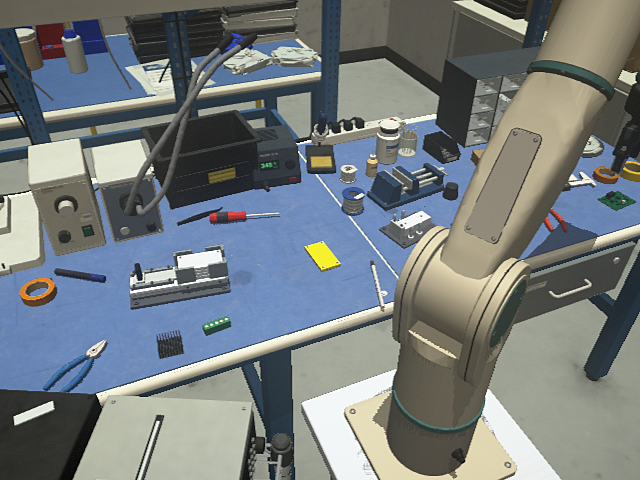

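```bash
sleep 1
```

```text
(no output)
```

View pics/top_a.png

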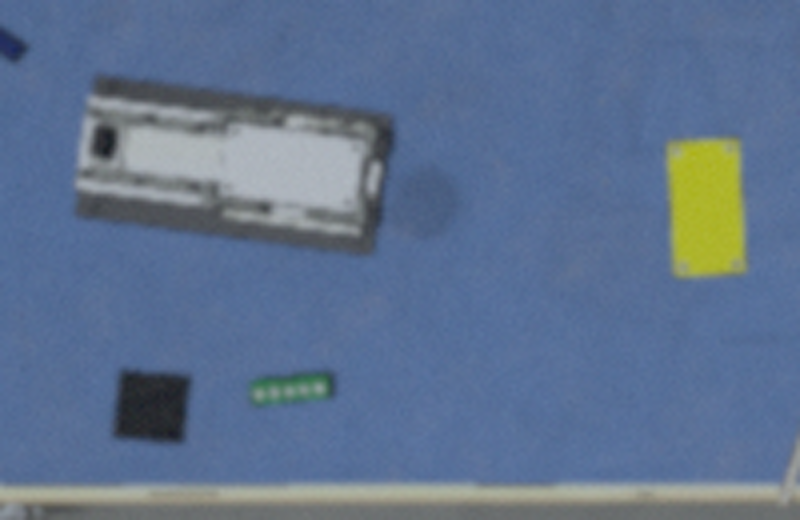

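View pics/top_b.png

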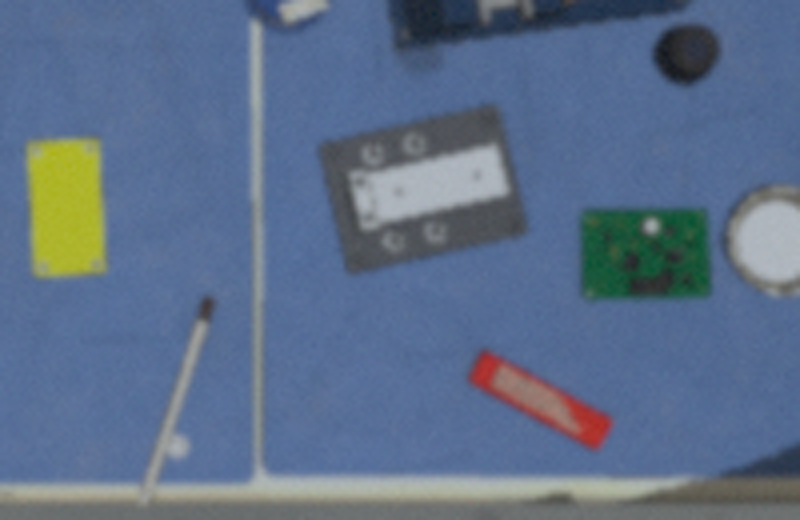

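```bash
cat > h.py <<'E'
import numpy as np,cv2,pickle
def proj(p,X):
    X=np.atleast_2d(X); c=X@np.array(p["R"]).T+np.array(p["t"]); u=c@np.array(p["K"]).T
    return u[:,:2]/u[:,2:]
def back(p,uv,z):
    uv=np.atleast_2d(uv); K=np.array(p["K"]);R=np.array(p["R"]);t=np.array(p["t"])
    d=np.c_[uv,np.ones(len(uv))]@np.linalg.inv(K).T@R; o=-R.T@t
    return o+d*((z-o[2])/d[:,2])[:,None]
def rect(p,x0,x1,y0,y1,z,s=2.):  # s px per mm ; image: right=-y world, down=-x
    w=int((y1-y0)*s);h=int((x1-x0)*s)
    c=np.array([[x1,y1,z],[x1,y0,z],[x0,y0,z],[x0,y1,z]],float)
    H=cv2.getPerspectiveTransform(np.float32([[0,0],[w,0],[w,h],[0,h]]),np.float32(proj(p,c)))
    return cv2.warpPerspective(p["image"],H,(w,h),flags=cv2.INTER_CUBIC|cv2.WARP_INVERSE_MAP)
E
python3 - <<'E'
from h import *
for cam in ("top","side"):
    p=pickle.load(open(cam+"0.pkl","rb"))
    for q in ("mag","nest"):
        # rough
        b={"mag":(208,221),"nest":(416,227)}[q]
        if cam=="top":
            c=back(p,b,6)[0]; print(q,c)
            pickle.dump(c,open(q+"_c.pkl","wb"))
        c=pickle.load(open(q+"_c.pkl","rb"))
        im=rect(p,c[0]-100,c[0]+100,c[1]-140,c[1]+140,6,2.5)
        cv2.imwrite(f"pics/r_{cam}_{q}.png",im)
    # depth check on heights
p=pickle.load(open("top0.pkl","rb"))
for uv in [(222,220),(180,216),(420,226),(300,260),(326,232)]:
    z=p["z_map"][uv[1],uv[0]]; c=(np.linalg.inv(p["K"])@[*uv,1])*z; print(uv,np.round(np.array(p["R"]).T@(c-p["t"]),1))
E
```

```text
mag [516.35830745 287.62319174   6.        ]
nest [ 499.00089615 -267.37093929    6.        ]
(222, 220) [514.  240.8  60.1]
(180, 216) [526.6 354.4  40.8]
(420, 226) [ 500.  -275.    26.4]
(300, 260) [411.8  41.7   1.6]
(326, 232) [486.2 -27.7   5.5]
```

```bash
sleep 1
```

```text
(no output)
```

View pics/r_top_mag.png

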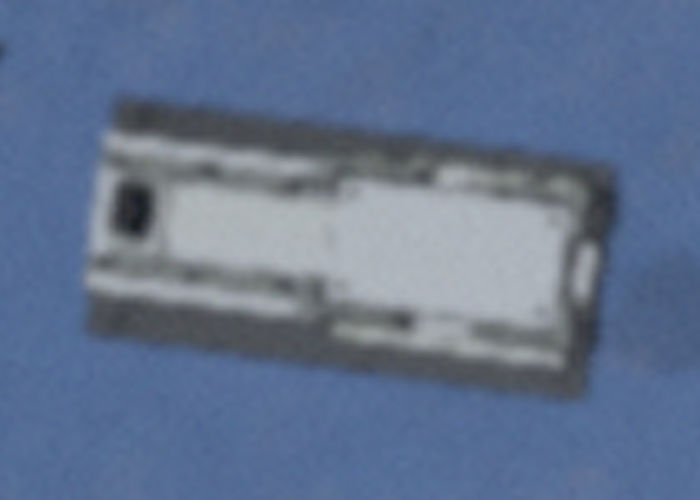

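View pics/r_top_nest.png

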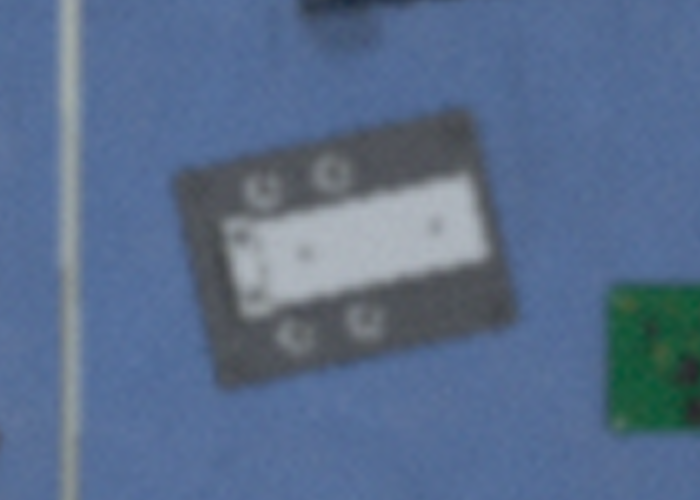

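View pics/r_side_mag.png

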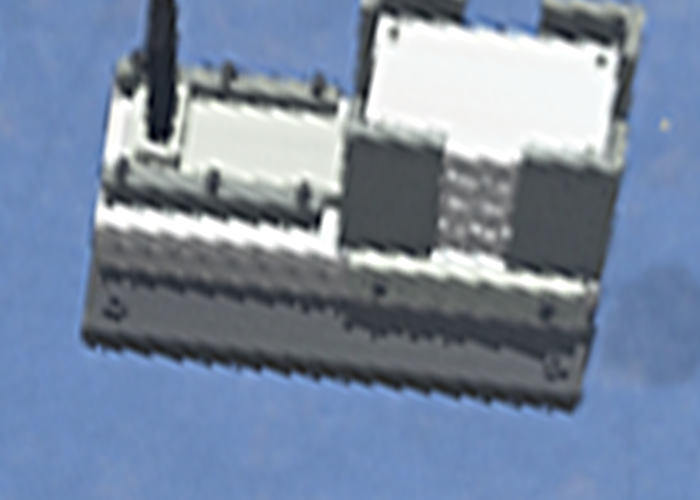

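View pics/r_side_nest.png

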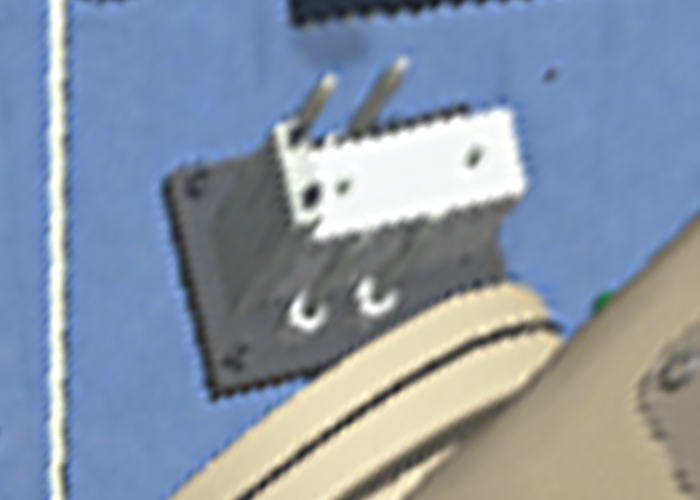

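```bash
python3 - <<'E'
from h import *
from scipy.optimize import minimize
p=pickle.load(open("top0.pkl","rb"))
S=2.5
def w2(c,px): # rect px->world
    return np.array([c[0]+100-px[1]/S, c[1]+140-px[0]/S])
def mask(im):
    hsv=cv2.cvtColor(im,cv2.COLOR_BGR2HSV)
    return hsv
for q in ("mag","nest"):
    c=pickle.load(open(q+"_c.pkl","rb"))
    for z in (0,6,30):
        im=rect(p,c[0]-100,c[0]+100,c[1]-140,c[1]+140,z,S)
        d=im[:,:,0].astype(int)-im[:,:,2]   # blue - red
        m=(d<35).astype(np.uint8)
        if z==30: m=((d<35)&(im.min(2)>150)).astype(np.uint8)
        n,l,st,ce=cv2.connectedComponentsWithStats(m)
        k=l[250,350] if l[250,350] else 1+np.argmax(st[1:,4])
        mm=(l==k).astype(np.uint8)
        cn=max(cv2.findContours(mm,0,1)[0],key=cv2.contourArea)
        r=cv2.minAreaRect(cn); 
        print(q,z,"center",w2(c,r[0]),"size",np.array(r[1])/S,"ang",r[2]); print([np.round(w2(c,v),1).tolist() for v in cv2.boxPoints(r)])
E
```

```text
mag 0 center [517.50212459 289.52458334] size [207.7840332   96.51119995] ang 7.87393856048584
[[483.9, 399.0], [579.5, 385.8], [551.1, 180.0], [455.5, 193.2]]
mag 6 center [516.91704769 288.38576498] size [207.09306641  96.20564575] ang 7.645012378692627
[[483.0, 397.4], [578.4, 384.6], [550.8, 179.4], [455.5, 192.2]]
mag 30 center [511.82132015 279.48713217] size [157.27121582  61.33693237] ang 8.32564926147461
[[492.9, 361.7], [553.6, 352.9], [530.8, 197.2], [470.1, 206.1]]
nest 0 center [ 500.14099625 -266.56097836] size [ 89.97156372 124.10864258] ang 77.20654296875
[[530.3, -196.1], [557.8, -317.1], [470.0, -337.0], [442.5, -216.0]]
nest 6 center [ 499.66106461 -265.7042767 ] size [ 89.53441772 123.8675415 ] ang 77.2834243774414
[[529.7, -195.4], [557.0, -316.3], [469.6, -336.0], [442.4, -215.1]]
nest 30 center [ 499.828423   -266.18069271] size [31.43299866 96.44979248] ang 77.0534896850586
[[504.3, -215.7], [525.9, -309.7], [495.3, -316.7], [473.7, -222.7]]
```

```bash
cat >> h.py <<'E'
MAG=[510.1,237.3,-0.1335]; NEST=[500.7,-270.2,0.222]
def fw(f,P):
    P=np.atleast_2d(np.array(P,float)); c,s=np.cos(f[2]),np.sin(f[2])
    return np.c_[f[0]+c*P[:,0]-s*P[:,1], f[1]+s*P[:,0]+c*P[:,1], P[:,2]]
def rc(x0,x1,y0,y1,z): return [[x0,y0,z],[x1,y0,z],[x1,y1,z],[x0,y1,z]]
def overlay(p,f,polys,pts,fn,c,hw,s):
    uv0=proj(p,fw(f,[c]))[0]; o=uv0-hw
    H=np.float32([[s,0,-o[0]*s+s/2],[0,s,-o[1]*s+s/2]])
    im=cv2.warpAffine(p["image"],H,(int(2*hw[0]*s),int(2*hw[1]*s)),flags=cv2.INTER_CUBIC)
    T=lambda P:np.round((proj(p,fw(f,P))-o)*s+s/2).astype(int)
    for P,col in polys: cv2.polylines(im,[T(P)],True,col,1)
    for P in pts: cv2.drawMarker(im,tuple(map(int,T([P])[0])),(0,0,255),0,8,1)
    cv2.imwrite(fn,im)
G,Rd,Y=(0,255,0),(0,0,255),(0,255,255)
def ov(p,tag,mag=MAG,nest=NEST):
    overlay(p,mag,[(rc(-48,48,-52,150,0),G),(rc(-48,48,-52,150,6),Y),(rc(-24,24,-45,45,62),Rd),(rc(-11,11,119,129,72),Rd)],[[0,124,42],[0,-52,34]],f"pics/{tag}_mag.png",[0,49,30],np.array([65,45]),6)
    overlay(p,nest,[(rc(-17,17,-44,44,30),Rd),(rc(-45,45,-57,67,6),Y)],[[x,y,42] for x in(-29.7,29.7) for y in (6,34)]+[[0,45,41]],f"pics/{tag}_nest.png",[0,5,20],np.array([50,37]),8)
E
python3 - <<'E'
from h import *
for cam in("top","side"): ov(pickle.load(open(cam+"0.pkl","rb")),"o_"+cam)
E
sleep 1
```

```text
(no output)
```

View pics/o_top_mag.png

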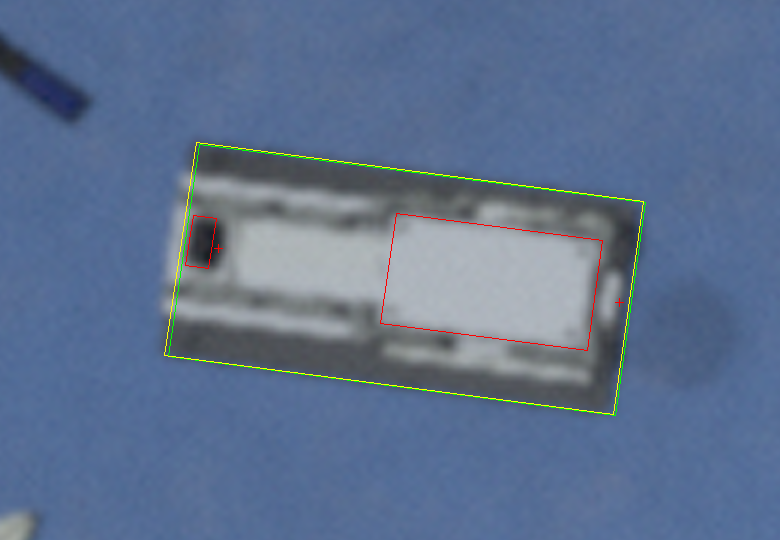

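View pics/o_side_mag.png

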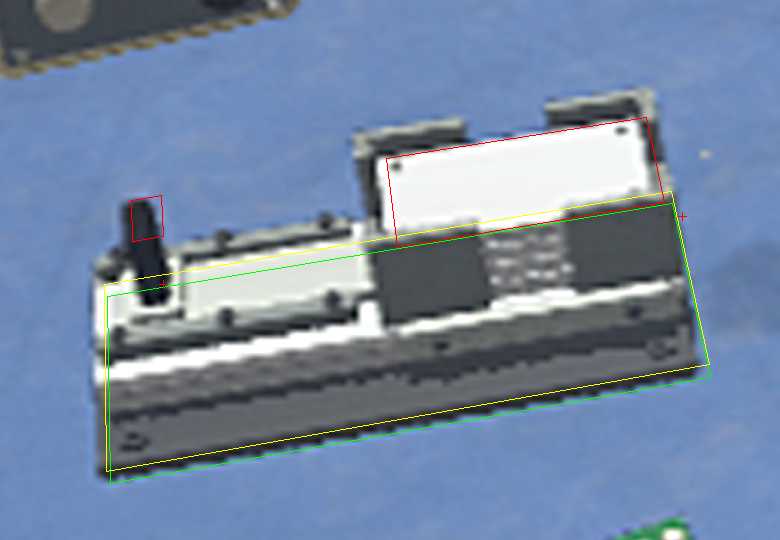

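View pics/o_top_nest.png

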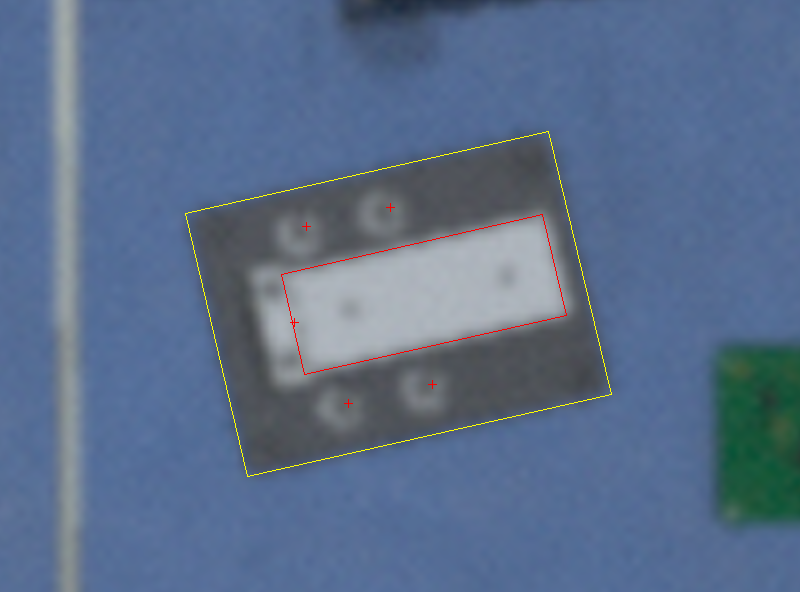

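View pics/o_side_nest.png

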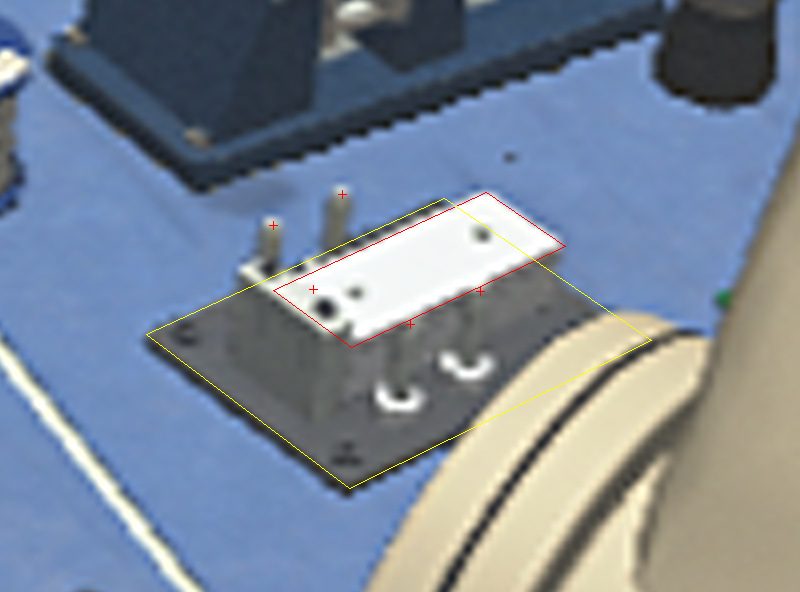

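send_rows --pt "-1 0 0 0 -0.11" --pt "-1 0 0 0 -0.11"

```text
clock: 1.17
eef_pos: [261.5, -595.1, 231.3]
tool_rot: [-3.141, 0.001, 0.64]
force: [-0.5, -0.1, -0.7]
width: 63.9
```

```bash
python3 - <<'E'
from cell import *
try: print(grip_depth)
except Exception as e: print(e)
try: print(grip_depth())
except Exception as e: print(e)
try: print([ (w,grip_depth(w)) for w in (0,40,48,85)])
except Exception as e: print(e)
E
```

```text
18.700000000000003
'float' object is not callable
'float' object is not callable
```

send_rows --pt "-1 0 0 0 -0.114" --pt "-1 0 0 0 -0.114" --pt "-1 0 0 0 -0.114" --pt "-1 0 0 0 -0.114" --pt "-1 0 0 0 -0.114" --pt "-1 0 0 0 -0.114" --pt "-1 0 0 0 -0.114"

```text
clock: 1.75
eef_pos: [261.3, -595.3, 231.5]
tool_rot: [-3.14, 0.001, 1.479]
force: [0.5, -0.0, 0.5]
width: -0.1
```

send_rows --pt "-1 0.028 0.025 0 0" --pt "-1 0.028 0.025 0 0" --pt "-1 0.028 0.025 0 0" --pt "-1 0.028 0.025 0 0" --pt "-1 0.028 0.025 0 0" --pt "-1 0.028 0.025 0 0" --pt "-1 0.028 0.025 0 0" --pt "-1 0.028 0.025 0 0" --pt "-1 0.028 0.025 0 0" --pt "-1 0.028 0.025 0 0"

```text
clock: 2.58
eef_pos: [535.2, -344.0, 227.9]
tool_rot: [-3.135, 0.011, 1.457]
force: [1.4, -0.2, -0.1]
width: -0.1
```

send_rows --pt "-1 0.037 -0.0044 0 0.002" --pt "-1 0.037 -0.0044 0 0.002" --pt "-1 0.037 -0.0044 0 0.002" --pt "-1 0.037 -0.0044 0 0.002" --pt "-1 0.037 -0.0044 0 0.002" --pt "-1 0.037 -0.0044 0 0.002" --pt "-1 0.037 -0.0044 0 0.002" --pt "-1 0.037 -0.0044 0 0.002" --pt "-1 0.037 -0.0044 0 0.002" --pt "-1 0.037 -0.0044 0 0.002" --pt "-1 0.037 -0.0044 0 0.002" --pt "-1 0.037 -0.0044 0 0.002"

```text
clock: 3.58
eef_pos: [544.6, 122.8, 223.9]
tool_rot: [3.135, 0.011, 1.431]
force: [0.3, 1.0, 0.2]
width: -0.2
```

send_rows --pt "-1 0.034 -0.0064 0 0" --pt "-1 0.034 -0.0064 0 0" --pt "-1 0.034 -0.0064 0 0" --pt "-1 0.034 -0.0064 0 0" --pt "-1 0.034 -0.0064 0 0" --pt "-1 0.034 -0.0064 0 0" --pt "-1 0.034 -0.0064 0 0" --pt "-1 0.034 -0.0064 0 0" --pt "-1 0 0 0 0" --pt "-1 0 0 0 0"

```text
clock: 4.42
eef_pos: [526.0, 425.5, 221.3]
tool_rot: [3.134, 0.003, 1.443]
force: [-0.5, -0.9, -0.6]
width: 0.0
```

```bash
python3 - <<'E'
from cell import *
from h import *
print(read_state()["eef_pos"],read_state()["tool_rot"])
for n in ("side","top"):
    p=get_image(n); pickle.dump(p,open(n+"1.pkl","wb")); ov(p,"p1_"+n)
E
```

```text
[526.04585916 425.48068407 221.26123962] [3.13439504e+00 2.68157985e-03 1.44251395e+00]
```

```bash
sleep 1
```

```text
(no output)
```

View pics/p1_side_nest.png

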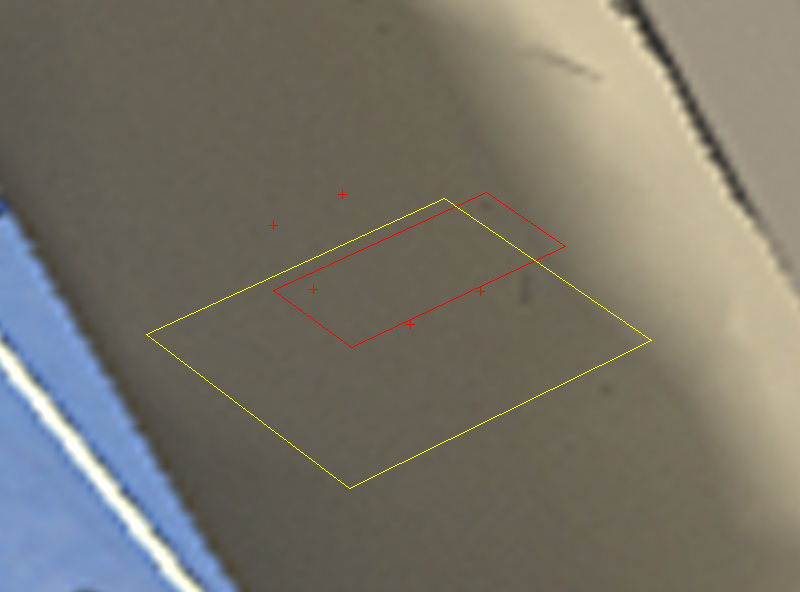

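View pics/p1_side_mag.png

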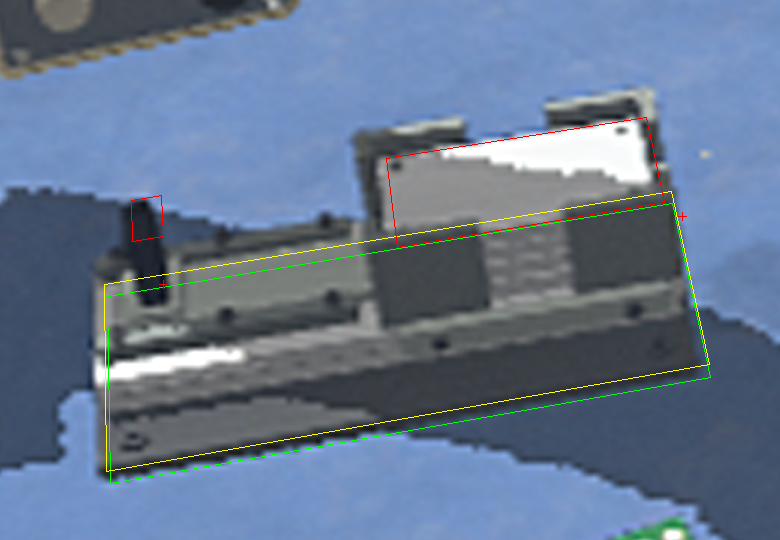

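View pics/p1_top_mag.png

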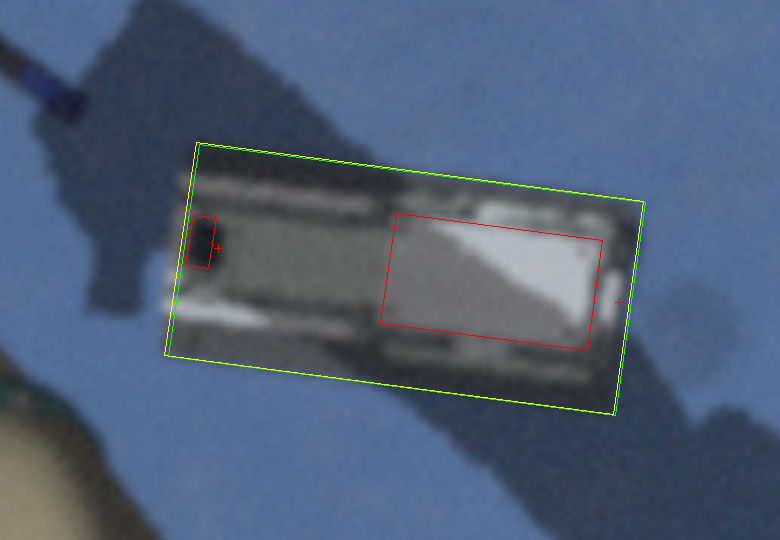

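send_rows --pt "-1 0 0.003 0.028 0.002" --pt "-1 0 0.003 0.028 0.002" --pt "-1 0 0.003 0.028 0.001" --pt "-1 0 0 0.028 0" --pt "-1 0 0 0.028 0" --pt "-1 0 0 0.025 0" --pt "-1 0 0 0 0" --pt "-1 0 0 0 0"

```text
clock: 5.18
eef_pos: [546.1, 410.0, 55.6]
tool_rot: [3.125, 0.003, 1.42]
force: [0.3, -0.4, 1.4]
width: 0.1
```

send_rows --pt "-1 -0.007 -0.0045 0.001 -0.006" --pt "-1 -0.007 -0.0045 0.001 -0.006" --pt "-1 -0.006 -0.0045 0.001 -0.006" --pt "-1 0 0 0 0" --pt "-1 0 0 0 0"

```text
clock: 5.6
eef_pos: [533.5, 389.2, 59.2]
tool_rot: [3.118, -0.001, 1.434]
force: [-0.1, 0.4, 0.3]
width: -0.0
```

```bash
cat > st.py <<'E'
from cell import *
from h import *
def show(f,n=""):
    s=read_state(); e=s["eef_pos"]; c,sn=np.cos(f[2]),np.sin(f[2]); d=np.array(e)-[f[0],f[1],0]
    print(n,"local",np.round([c*d[0]+sn*d[1],-sn*d[0]+c*d[1],d[2]],2),"yawerr",round(s["tool_rot"][2]-np.pi/2-f[2],4),"rot",np.round(s["tool_rot"],4),"F",np.round(s["force"],1),"w",round(s["width"],1),"t",round(s["clock"],2))
E
python3 -c "
from st import *
show(MAG); print(np.round(read_state()['qpos'],3))
p=get_image('side'); ov(p,'p2_side');pickle.dump(p,open('side2.pkl','wb'))
p=get_image('top'); ov(p,'p2_top')"
```

```text
local [  2.95 153.69  59.19] yawerr -0.0033 rot [ 3.1181e+00 -7.0000e-04  1.4340e+00] F [-0.1  0.4  0.3] w -0.0 t 5.6
[-0.568  0.847 -0.196  1.628  0.263  0.676 -1.039]
```

```bash
sleep 1
```

```text
(no output)
```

View pics/p2_side_mag.png

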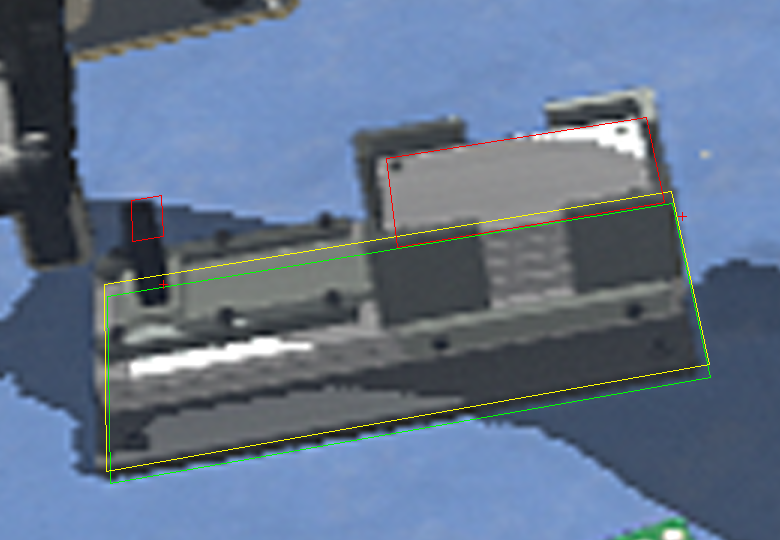

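```bash
python3 - <<'E'
from h import *
p=pickle.load(open("side2.pkl","rb"))
uv0=proj(p,fw(MAG,[[0,49,30]]))[0]; o=uv0-np.array([65,45])
for P in ([533.5,389.2,59.2],[533.5,389.2,79]): print((proj(p,[P])-o)*6+3)
# pad/finger box corners, local
print((proj(p,fw([533.5,389.2,MAG[2]],[[-14.5,-11,59],[14.5,-11,59],[14.5,11,59],[-14.5,11,59]]))-o)*6+3)
E
```

```text
[[ 62.20109469 255.69186289]]
[[ 49.93151522 211.22714986]]
[[ 96.68623433 278.56869172]
 [ 96.05350593 223.20783381]
 [ 28.4780045  234.04079294]
 [ 27.76953193 289.86886   ]]
```

send_rows --pt "-1 -0.004 -0.001 0.003 0" --pt "-1 -0.004 -0.001 0.003 0" --pt "-1 -0.004 -0.001 0.002 0" --pt "-1 -0.004 0 0 0" --pt "-1 0 0 0 0"

```text
clock: 6.12
eef_pos: [529.4, 377.9, 51.3]
tool_rot: [3.115, -0.009, 1.436]
force: [0.6, 3.2, -0.6]
width: 0.2
```

```bash
python3 -c "
from st import *
show(MAG)"
```

```text
local [  0.38 141.9   51.33] yawerr -0.0011 rot [ 3.1151 -0.0093  1.4362] F [ 0.6  3.2 -0.6] w 0.2 t 6.12
```

send_rows --pt "-1 -0.007 0 0 0" --pt "-1 -0.007 0 0 0" --pt "-1 -0.007 0 0 0" --pt "-1 -0.007 0 0 0" --pt "-1 -0.007 0 0 0"

```text
clock: 6.53
eef_pos: [527.2, 362.6, 52.0]
tool_rot: [3.107, -0.043, 1.446]
force: [2.0, 7.7, -5.1]
width: -0.2
```

```bash
python3 -c "
from st import *
show(MAG)"
```

```text
local [  0.28 126.43  52.  ] yawerr 0.0088 rot [ 3.1069 -0.0434  1.4461] F [ 2.   7.7 -5.1] w -0.2 t 6.53
```

send_rows --pt "-1 -0.016 0 0 0.002" --pt "-1 -0.016 0 0 0.002" --pt "-1 -0.016 0 0 0.002"

```text
clock: 6.78
eef_pos: [523.5, 334.9, 52.4]
tool_rot: [3.098, -0.077, 1.452]
force: [1.1, 11.4, -2.6]
width: 0.1
```

```bash
python3 -c "
from st import *
show(MAG)"
```

```text
local [ 0.33 98.53 52.43] yawerr 0.0145 rot [ 3.0982 -0.0769  1.4518] F [ 1.1 11.4 -2.6] w 0.1 t 6.78
```

send_rows --pt "-1 -0.014 0 0 0.003" --pt "-1 -0.014 0 0 0.003"

```text
clock: 6.95
eef_pos: [523.7, 335.3, 54.2]
tool_rot: [3.086, -0.125, 1.46]
force: [5.4, 25.7, -15.4]
width: 0.0
```

```bash
python3 -c "
from st import *
show(MAG)"
```

```text
local [ 0.43 98.91 54.15] yawerr 0.0229 rot [ 3.0856 -0.125   1.4602] F [  5.4  25.7 -15.4] w 0.0 t 6.95
```

```bash
python3 -c "
from st import *
p=get_image('side'); ov(p,'p3_side');pickle.dump(p,open('side3.pkl','wb'))
show(MAG)"
```

```text
local [ 0.42 98.86 54.14] yawerr 0.0227 rot [ 3.0854 -0.1267  1.46  ] F [  6.   26.2 -14.4] w -0.0 t 7.0
```

View pics/p3_side_mag.png

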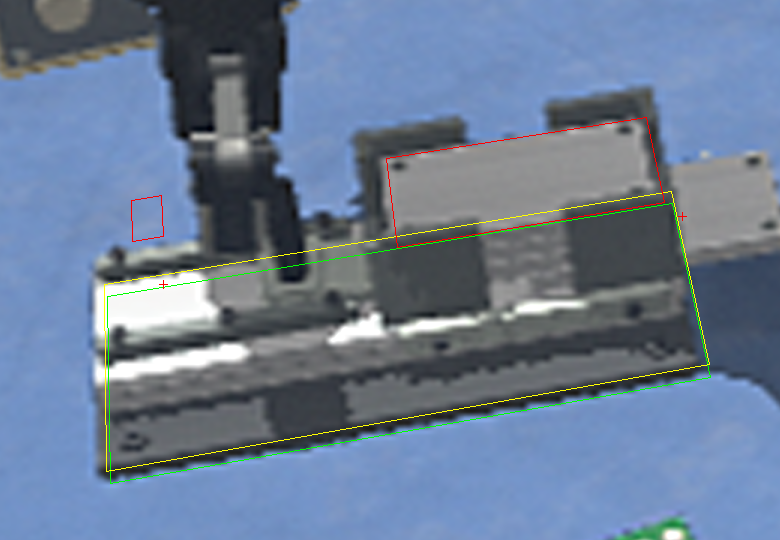

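send_rows --pt "-1 0.012 0 0 0" --pt "-1 0.012 0 0 0" --pt "-1 0.012 0 0 0" --pt "-1 0.012 0 0 0" --pt "-1 0.012 0 0 0" --pt "-1 0.012 0 0 0" --pt "-1 0 0 0 0"

```text
clock: 7.58
eef_pos: [531.4, 416.9, 64.8]
tool_rot: [3.085, -0.135, 1.464]
force: [0.1, 0.6, -0.2]
width: -0.0
```

```bash
python3 -c "
from st import *
show(MAG)
p=get_image('side'); ov(p,'p4_side');pickle.dump(p,open('side4.pkl','wb'))
show(MAG)"
```

```text
local [ -2.8  180.88  64.8 ] yawerr 0.0271 rot [ 3.0849 -0.1351  1.4644] F [ 0.1  0.6 -0.2] w -0.0 t 7.58
 local [ -2.68 179.    64.32] yawerr 0.0263 rot [ 3.0854 -0.1331  1.4636] F [ 0.7 -0.4 -0.1] w 0.3 t 7.63
```

View pics/p4_side_mag.png

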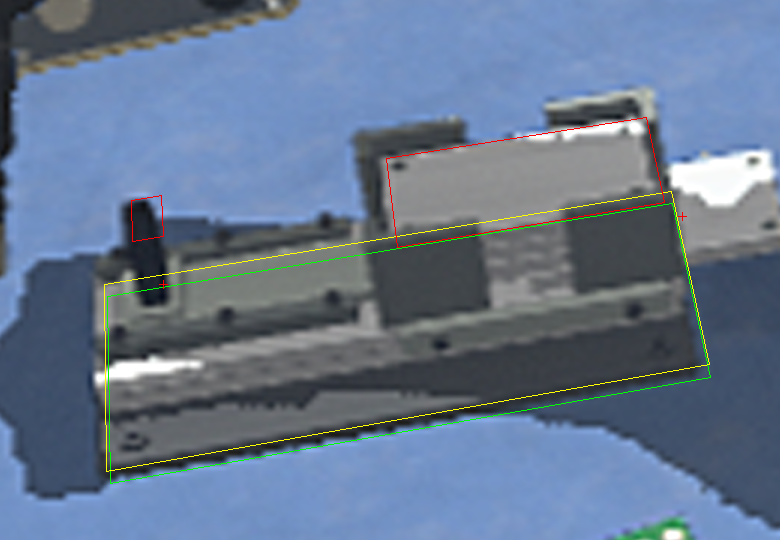

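```bash
cat >> st.py <<'E'
from scipy.spatial.transform import Rotation as Ro
def plan(f,*targets):
    s=read_state(); R=Ro.from_euler("xyz",s["tool_rot"]).as_matrix(); cur=np.array(s["eef_pos"])
    print("tool x,y,z axes in local f:",np.round((Ro.from_euler("z",-f[2]).as_matrix()@R).T,3).tolist())
    for t in targets:
        w=fw(f,[t])[0]; print(t,"tool shift mm",np.round((w-cur)@R,1)); cur=w
E
python3 -c "
from st import *
show(MAG); plan(MAG,[0,179,105],[0,105,105],[0,105,54])"
```

```text
local [ -2.68 179.    64.32] yawerr 0.0263 rot [ 3.0854 -0.1331  1.4636] F [ 0.7 -0.4 -0.1] w 0.3 t 7.63
tool x,y,z axes in local f: [[-0.026, 0.991, 0.133], [0.998, 0.019, 0.056], [0.053, 0.134, -0.99]]
[0, 179, 105] tool shift mm [  5.3   4.9 -40.1]
[0, 105, 105] tool shift mm [-73.3  -1.4  -9.9]
[0, 105, 54] tool shift mm [-6.8 -2.8 50.5]
```

send_rows --pt "-1 0.0 0.001 -0.02 0.008" --pt "-1 0.002 0.001 -0.02 0.008" --pt "-1 -0.018 0 -0.003 0.008" --pt "-1 -0.018 0 -0.003 0" --pt "-1 -0.018 0 -0.003 0" --pt "-1 -0.018 0 -0.003 0" --pt "-1 0 0 0 0" --pt "-1 0 0 0 0"

```text
clock: 8.3
eef_pos: [518.0, 323.4, 105.4]
tool_rot: [3.094, -0.115, 1.431]
force: [0.5, 0.4, 1.1]
width: 0.1
```

```bash
python3 -c "
from st import *
show(MAG); plan(MAG,[0,103,105],[0,103,54])"
```

```text
local [ -3.58  86.39 105.4 ] yawerr -0.0066 rot [ 3.094  -0.1148  1.4307] F [0.5 0.4 1.1] w 0.1 t 8.3
tool x,y,z axes in local f: [[0.007, 0.993, 0.115], [0.999, -0.012, 0.047], [0.048, 0.114, -0.992]]
[0, 103, 105] tool shift mm [16.5  3.4  2.5]
[0, 103, 54] tool shift mm [-5.8 -2.4 50.6]
```

send_rows --pt "-1 0.003 0.001 0.013 0" --pt "-1 0.001 0 0.013 0" --pt "-1 0 0 0.013 0" --pt "-1 0 0 0.01 0" --pt "-1 0 0 0 0"

```text
clock: 8.72
eef_pos: [523.4, 335.5, 51.6]
tool_rot: [3.094, -0.115, 1.432]
force: [-0.1, 0.0, -1.3]
width: -0.5
```

```bash
python3 -c "
from st import *
show(MAG); plan(MAG,[0,103,54])"
```

```text
local [9.000e-02 9.911e+01 5.160e+01] yawerr -0.0055 rot [ 3.0939 -0.1153  1.4318] F [-0.1  0.  -1.3] w -0.5 t 8.72
tool x,y,z axes in local f: [[0.005, 0.993, 0.115], [0.999, -0.011, 0.047], [0.048, 0.115, -0.992]]
[0, 103, 54] tool shift mm [ 4.1 -0.  -1.9]
```

Push +y against the tab's front (rest stop) to lever the tool back upright.

send_rows --pt "-1 0.009 0 0 0" --pt "-1 0.012 0 0.001 0" --pt "-1 0.012 0 0.001 0"

```text
clock: 8.97
eef_pos: [524.4, 349.0, 48.5]
tool_rot: [3.105, -0.076, 1.424]
force: [-8.4, -33.2, 25.3]
width: 0.0
```

```bash
python3 -c "
from st import *
show(MAG); plan(MAG,[0,103,54])"
```

```text
local [ -0.73 112.62  48.53] yawerr -0.0137 rot [ 3.1054 -0.0765  1.4236] F [ -8.4 -33.2  25.3] w 0.0 t 8.97
tool x,y,z axes in local f: [[0.014, 0.997, 0.076], [0.999, -0.016, 0.036], [0.037, 0.076, -0.996]]
[0, 103, 54] tool shift mm [-9.2  1.1 -6.2]
```

send_rows --pt "-1 0.01 0 -0.003 0" --pt "-1 0.01 0 -0.003 0"

```text
clock: 9.13
eef_pos: [523.7, 348.4, 50.9]
tool_rot: [3.115, -0.038, 1.415]
force: [1.3, -13.7, -9.8]
width: 0.1
```

```bash
python3 -c "
from st import *
show(MAG); plan(MAG,[0,103,54])"
```

```text
local [ -1.29 111.87  50.94] yawerr -0.0226 rot [ 3.1153 -0.0383  1.4147] F [  1.3 -13.7  -9.8] w 0.1 t 9.13
tool x,y,z axes in local f: [[0.023, 0.999, 0.038], [0.999, -0.024, 0.026], [0.027, 0.038, -0.999]]
[0, 103, 54] tool shift mm [-8.7  1.6 -3.4]
```

send_rows --pt "-1 0.01 0 0 -0.008" --pt "-1 0.01 0 0 -0.008"

```text
clock: 9.3
eef_pos: [523.9, 348.2, 49.6]
tool_rot: [3.123, 0.0, 1.423]
force: [-5.6, -19.0, 16.5]
width: -0.4
```

```bash
python3 -c "
from st import *
show(MAG)"
```

```text
local [ -1.11 111.74  49.55] yawerr -0.0145 rot [3.1233e+00 3.0000e-04 1.4228e+00] F [ -5.6 -19.   16.5] w -0.4 t 9.3
```

send_rows --pt "-1 -0.006 0 -0.005 -0.004" --pt "-1 -0.003 0 -0.02 -0.004" --pt "-1 0 0 -0.03 -0.004" --pt "1 0 0 -0.025 0" --pt "1 -0.03 0 0 0" --pt "1 -0.03 0 0 0" --pt "1 -0.03 0 0 0" --pt "1 -0.03 0 0 0" --pt "1 -0.03 0 0 0" --pt "1 0 0 0 0" --pt "1 0 0 0 0"

```text
clock: 10.22
eef_pos: [504.5, 202.2, 140.3]
tool_rot: [3.11, -0.014, 1.449]
force: [-0.9, 0.0, -0.5]
width: 85.1
```

```bash
python3 -c "
from st import *
show(MAG); plan(MAG,[0,-76,130],[0,-76,15])"
```

```text
local [ -0.89 -35.58 140.31] yawerr 0.0113 rot [ 3.1103 -0.0143  1.4486] F [-0.9  0.  -0.5] w 85.1 t 10.22
tool x,y,z axes in local f: [[-0.011, 1.0, 0.014], [0.999, 0.011, 0.031], [0.031, 0.015, -0.999]]
[0, -76, 130] tool shift mm [-40.6   0.1   9.7]
[0, -76, 15] tool shift mm [ -1.6  -3.6 114.9]
```

send_rows --pt "1 -0.012 0 0.003 0.004" --pt "1 -0.012 0 0.003 0.004" --pt "1 -0.008 0 0.003 0.003" --pt "1 0 0 0 0" --pt "1 0 0 0 0"

```text
clock: 10.63
eef_pos: [501.9, 172.1, 131.0]
tool_rot: [3.108, -0.019, 1.441]
force: [-0.5, 0.5, 0.2]
width: 85.7
```

```bash
python3 -c "
from st import *
show(MAG); plan(MAG,[0,-76,60],[0,-76,15])
p=get_image('top'); pickle.dump(p,open('top5.pkl','wb')); ov(p,'p5_top')
p=get_image('side'); pickle.dump(p,open('side5.pkl','wb')); ov(p,'p5_side')
"
```

```text
local [  0.56 -65.69 130.96] yawerr 0.0033 rot [ 3.1076 -0.0185  1.4406] F [-0.5  0.5  0.2] w 85.7 t 10.63
tool x,y,z axes in local f: [[-0.003, 1.0, 0.019], [0.999, 0.003, 0.034], [0.034, 0.019, -0.999]]
[0, -76, 60] tool shift mm [-11.6  -3.   70.7]
[0, -76, 15] tool shift mm [-0.8 -1.5 45. ]
```

View pics/p5_side_mag.png

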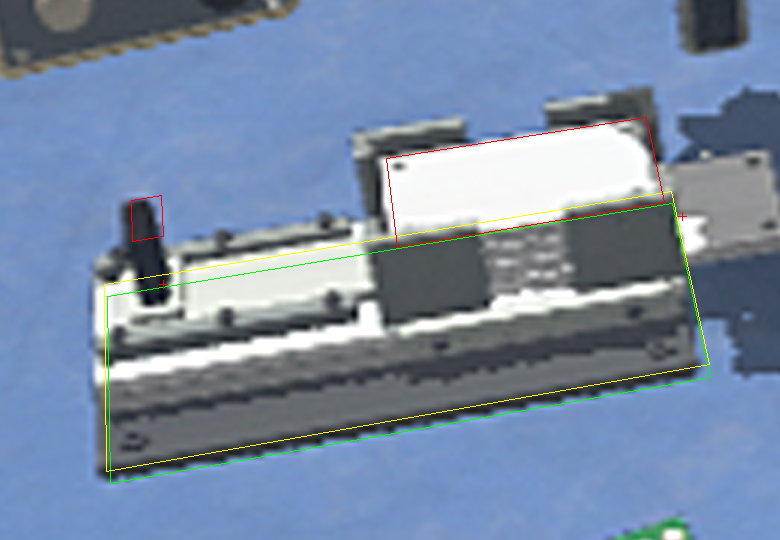

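send_rows --pt "1 -0.004 -0.001 0.022 0" --pt "1 -0.004 -0.001 0.022 0" --pt "1 -0.002 -0.001 0.02 0" --pt "1 0 0 0 0" --pt "1 0 0 0 0"

```text
clock: 11.15
eef_pos: [502.7, 168.5, 66.4]
tool_rot: [3.102, -0.024, 1.446]
force: [-0.1, -0.2, 0.7]
width: 85.4
```

```bash
python3 -c "
from st import *
show(MAG); plan(MAG,[0,-76,15])
p=get_image('side'); pickle.dump(p,open('side6.pkl','wb'));cv2.imwrite('pics/s6.png',cv2.resize(p['image'][180:340,120:360],None,fx=3.3,fy=3.3,interpolation=cv2.INTER_CUBIC))
"
```

```text
local [  1.79 -69.17  66.4 ] yawerr 0.0083 rot [ 3.1023 -0.0241  1.4456] F [-0.1 -0.2  0.7] w 85.4 t 11.15
tool x,y,z axes in local f: [[-0.008, 1.0, 0.024], [0.999, 0.007, 0.039], [0.039, 0.024, -0.999]]
[0, -76, 15] tool shift mm [-8.  -3.9 51.1]
```

View pics/s6.png

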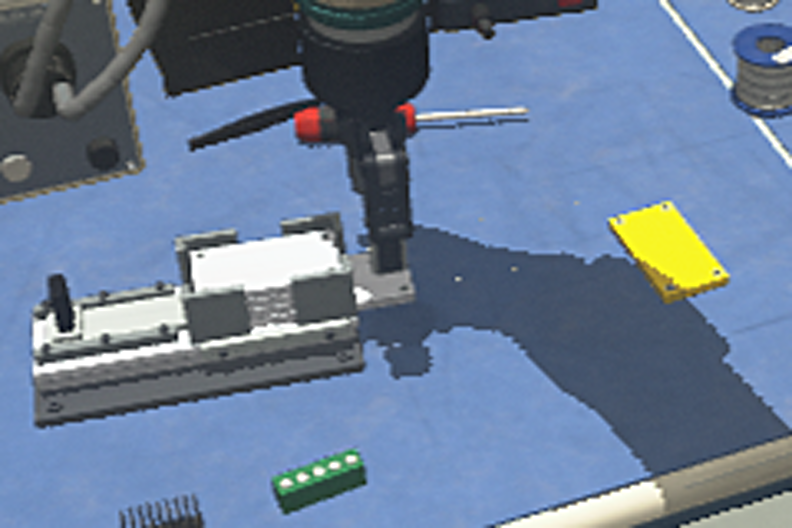

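```bash
python3 -c "
from st import *
p=pickle.load(open('side6.pkl','rb'))
for P in ([0,-69,66],[-50,-69,66],[50,-69,66],[-42,-69,80],[42,-69,80],[0,-90,38]):
  print(P,np.round((proj(p,fw(MAG,[P]))[0]-[120,180])*3.3))
p=pickle.load(open('top5.pkl','rb'))
cv2.imwrite('pics/t5.png',cv2.resize(p['image'][150:310,150:350],None,fx=4,fy=3.7,interpolation=cv2.INTER_CUBIC))
"
```

```text
[0, -69, 66] [377. 239.]
[-50, -69, 66] [389. 290.]
[50, -69, 66] [366. 192.]
[-42, -69, 80] [385. 264.]
[42, -69, 80] [365. 183.]
[0, -90, 38] [413. 267.]
```

View pics/t5.png

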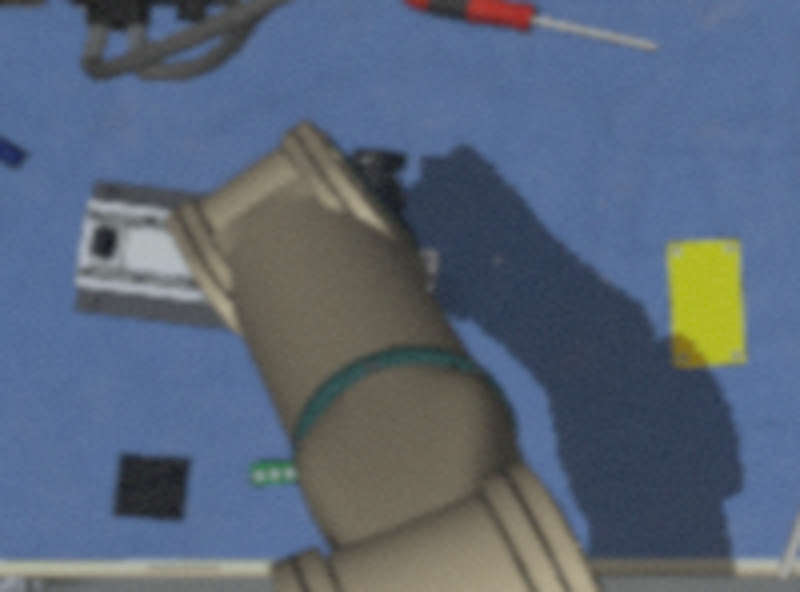

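send_rows --pt "1 -0.003 -0.002 0.016 0.002" --pt "1 -0.003 -0.002 0.016 0.002" --pt "1 -0.002 -0.001 0.014 0.002" --pt "1 0 0 0.002 0" --pt "1 0 0 0 0"

```text
clock: 11.62
eef_pos: [503.7, 166.6, 23.0]
tool_rot: [3.092, -0.032, 1.442]
force: [-0.5, 0.1, -0.1]
width: 85.5
```

```bash
python3 -c "
from st import *
show(MAG); plan(MAG,[0,-76,12])
"
```

```text
local [  3.09 -70.97  22.98] yawerr 0.0046 rot [ 3.0923 -0.0318  1.4419] F [-0.5  0.1 -0.1] w 85.5 t 11.62
tool x,y,z axes in local f: [[-0.005, 0.999, 0.032], [0.999, 0.003, 0.049], [0.049, 0.032, -0.998]]
[0, -76, 12] tool shift mm [-5.4 -3.6 10.7]
```

send_rows --pt "1 -0.003 -0.002 0.006 0.001" --pt "1 -0.003 -0.003 0.005 0.001" --pt "1 0 0 0 0" --pt "1 0 0 0 0"

```text
clock: 11.95
eef_pos: [501.4, 163.3, 14.9]
tool_rot: [3.086, -0.036, 1.441]
force: [0.6, 0.1, -0.1]
width: 85.4
```

```bash
python3 -c "
from st import *
show(MAG); plan(MAG,[0,-76,12])
"
```

```text
local [  1.22 -74.53  14.87] yawerr 0.0034 rot [ 3.0861 -0.0361  1.4407] F [ 0.6  0.1 -0.1] w 85.4 t 11.95
tool x,y,z axes in local f: [[-0.003, 0.999, 0.036], [0.998, 0.001, 0.055], [0.055, 0.036, -0.998]]
[0, -76, 12] tool shift mm [-1.6 -1.4  2.7]
```

send_rows --pt "-1 -0.001 -0.001 0.002 0" --pt "-1 0 0 0 0" --pt "-1 0 0 0 0" --pt "-1 0 0 0 0" --pt "-1 0 0 0 0"

```text
clock: 12.37
eef_pos: [502.0, 163.2, 15.5]
tool_rot: [3.083, -0.038, 1.441]
force: [-0.9, -0.6, -1.5]
width: 46.6
```

```bash
python3 -c "
from st import *
show(MAG); plan(MAG,[0,-76,12])
"
```

```text
local [  1.81 -74.5   15.53] yawerr 0.0041 rot [ 3.0827 -0.0379  1.4414] F [-0.9 -0.6 -1.5] w 46.6 t 12.37
tool x,y,z axes in local f: [[-0.004, 0.999, 0.038], [0.998, 0.002, 0.059], [0.059, 0.038, -0.998]]
[0, -76, 12] tool shift mm [-1.6 -2.   3.4]
```

send_rows --pt "-1 0 0 0 0" --pt "-1 0 0 0 0"

```text
clock: 12.53
eef_pos: [502.0, 163.3, 15.6]
tool_rot: [3.083, -0.038, 1.442]
force: [-0.0, 0.7, -1.5]
width: 46.6
```

```bash
python3 -c "
from st import *
show(MAG)
p=get_image('side'); pickle.dump(p,open('side7.pkl','wb'));cv2.imwrite('pics/s7.png',cv2.resize(p['image'][220:310,170:290],None,fx=6,fy=6,interpolation=cv2.INTER_CUBIC))
"
```

```text
local [  1.79 -74.46  15.63] yawerr 0.0043 rot [ 3.0827 -0.0377  1.4416] F [-0.   0.7 -1.5] w 46.6 t 12.53
```

View pics/s7.png

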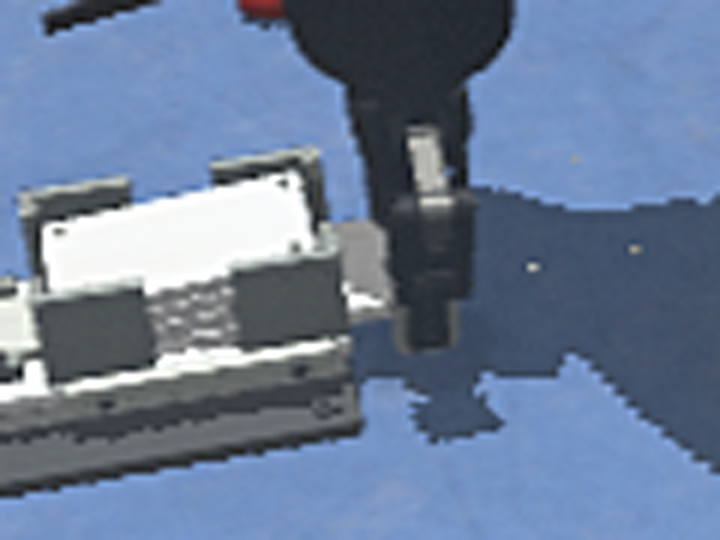

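send_rows --pt "-1 -0.012 0 -0.0005 0" --pt "-1 -0.013 0 -0.0005 0" --pt "-1 -0.013 0 -0.0005 0" --pt "-1 -0.013 0 -0.0005 0"

```text
clock: 12.92
eef_pos: [496.9, 118.8, 15.6]
tool_rot: [3.079, -0.045, 1.45]
force: [0.4, -0.1, -1.4]
width: 46.7
```

```bash
python3 -c "
from st import *
show(MAG); plan(MAG,[1,-140,16])
"
```

```text
local [   2.72 -119.19   15.58] yawerr 0.0129 rot [ 3.0791 -0.0455  1.4502] F [ 0.4 -0.1 -1.4] w 46.7 t 12.92
tool x,y,z axes in local f: [[-0.013, 0.999, 0.045], [0.998, 0.01, 0.062], [0.062, 0.046, -0.997]]
[1, -140, 16] tool shift mm [-20.7  -1.9  -1.5]
```

send_rows --pt "-1 -0.014 -0.0005 -0.001 0.004" --pt "-1 -0.014 -0.0005 -0.001 0.004" --pt "-1 -0.012 0 -0.003 0.004"

```text
clock: 13.17
eef_pos: [490.7, 77.6, 18.2]
tool_rot: [3.08, -0.047, 1.438]
force: [0.1, -0.5, -1.1]
width: 46.5
```

```bash
python3 -c "
from st import *
show(MAG); plan(MAG,[1,-140,16])
p=get_image('side'); pickle.dump(p,open('side8.pkl','wb'));cv2.imwrite('pics/s8.png',cv2.resize(p['image'][210:310,130:290],None,fx=5,fy=5,interpolation=cv2.INTER_CUBIC))
"
```

```text
local [   1.99 -160.82   18.16] yawerr 0.0009 rot [ 3.0797 -0.047   1.4382] F [ 0.1 -0.5 -1.1] w 46.5 t 13.17
tool x,y,z axes in local f: [[-0.001, 0.999, 0.047], [0.998, -0.002, 0.062], [0.062, 0.047, -0.997]]
[1, -140, 16] tool shift mm [20.7 -1.2  3.1]
```

View pics/s8.png

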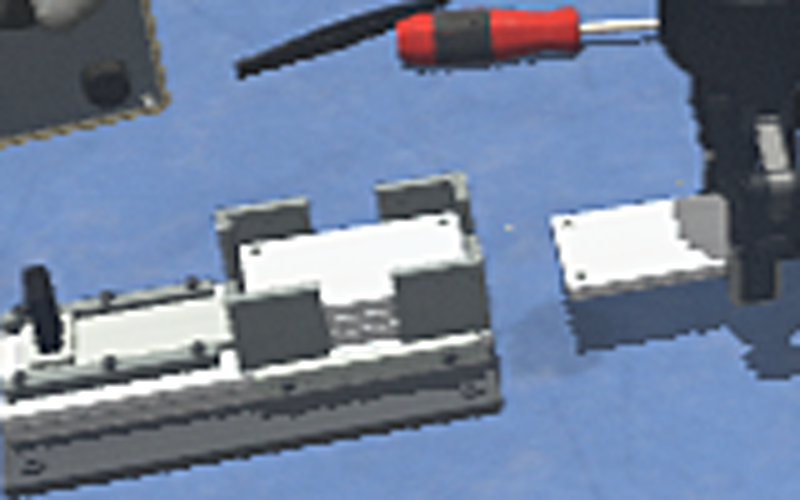

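send_rows --pt "-1 0 0 -0.02 0" --pt "-1 -0.01 0 -0.025 0" --pt "-1 -0.025 0.002 -0.015 -0.04" --pt "-1 -0.03 0.004 0 -0.045" --pt "-1 -0.03 0.006 0 -0.045" --pt "-1 -0.03 0.008 0 -0.045" --pt "-1 -0.03 0.01 0 -0.045" --pt "-1 -0.03 0.012 0 -0.045" --pt "-1 -0.03 0.012 0 -0.045" --pt "-1 -0.03 0.012 0 -0.04"

```text
clock: 14.05
eef_pos: [559.7, -165.2, 77.6]
tool_rot: [3.066, -0.025, 1.815]
force: [0.2, -0.0, -0.8]
width: 46.9
```

```bash
python3 -c "
from st import *
show(NEST); plan(NEST,[0,-35,85])
"
```

```text
local [80.7  89.4  77.58] yawerr 0.0225 rot [ 3.0661 -0.0246  1.8153] F [ 0.2 -0.  -0.8] w 46.9 t 14.05
tool x,y,z axes in local f: [[-0.022, 0.999, 0.025], [0.997, 0.021, 0.075], [0.075, 0.026, -0.997]]
[0, -35, 85] tool shift mm [-122.3  -82.5  -16.7]
```

send_rows --pt "-1 -0.012 -0.02 -0.003 0.008" --pt "-1 -0.02 -0.018 -0.003 0.006" --pt "-1 -0.022 -0.016 -0.002 0.006" --pt "-1 -0.022 -0.012 -0.002 0" --pt "-1 -0.016 -0.006 -0.001 0" --pt "-1 0 0 0 0"

```text
clock: 14.55
eef_pos: [514.2, -283.6, 78.6]
tool_rot: [3.06, -0.025, 1.784]
force: [0.6, -0.6, -0.3]
width: 46.7
```

```bash
python3 -c "
from st import *
show(NEST); plan(NEST,[0,-35,85])
"
```

```text
local [ 10.2  -15.99  78.63] yawerr -0.0088 rot [ 3.0596 -0.0254  1.784 ] F [ 0.6 -0.6 -0.3] w 46.7 t 14.55
tool x,y,z axes in local f: [[0.009, 1.0, 0.025], [0.997, -0.011, 0.082], [0.082, 0.025, -0.996]]
[0, -35, 85] tool shift mm [-18.9  -9.4  -7.7]
```

send_rows --pt "-1 -0.008 -0.004 0 -0.004" --pt "-1 -0.008 -0.004 0 -0.004" --pt "-1 -0.002 0 0 0"

```text
clock: 14.8
eef_pos: [510.6, -302.4, 77.1]
tool_rot: [3.059, -0.026, 1.794]
force: [-0.4, 0.7, -0.9]
width: 46.7
```

```bash
python3 -c "
from st import *
show(NEST); plan(NEST,[1.5,-35,40])
p=get_image('side'); pickle.dump(p,open('side9.pkl','wb'));ov(p,'s9')
p=get_image('top'); pickle.dump(p,open('top9.pkl','wb'));ov(p,'t9')
"
```

```text
local [  2.54 -33.63  77.12] yawerr 0.0009 rot [ 3.0588 -0.0262  1.7937] F [-0.4  0.7 -0.9] w 46.7 t 14.8
tool x,y,z axes in local f: [[-0.001, 1.0, 0.026], [0.997, -0.001, 0.083], [0.083, 0.026, -0.996]]
[1.5, -35, 40] tool shift mm [-2.3 -4.1 36.9]
```

View pics/s9_nest.png

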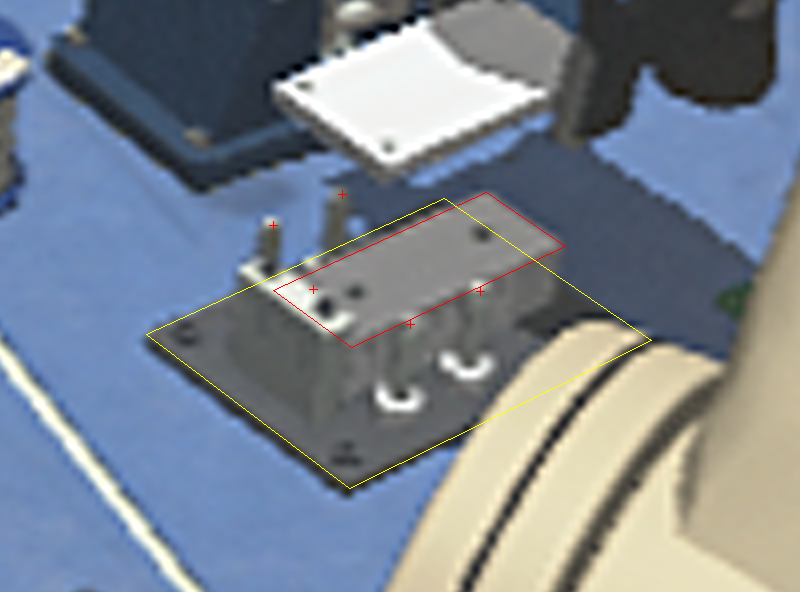

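View pics/t9_nest.png

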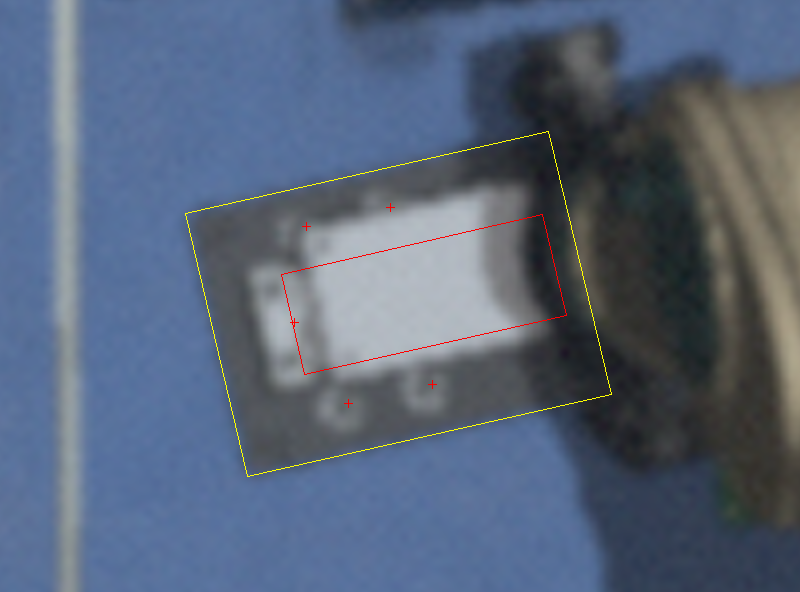

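```bash
cat > pl.py <<'E'
import sys
from st import *
def pl(cam,fn,x,y,zc,tilt=(0,0)):
    p=pickle.load(open(fn,"rb"))
    # top face & bottom face
    P=[(rc(x-24,x+24,y-45,y+45,zc+4),Rd),(rc(x-24,x+24,y-45,y+45,zc-4),Y)]
    Q=[]
    for r,col in P:
        Q.append(([[a,b,c+tilt[0]*(a-x)+tilt[1]*(b-y)] for a,b,c in r],col))
    overlay(p,NEST,Q,[],f"pics/pl_{cam}.png",[0,0,50],np.array([50,37]),8)
if __name__=="__main__":
    pl("top","top9.pkl",1.0,-4.1,95.6,(.023,-.012)); pl("side","side9.pkl",1.0,-4.1,95.6,(.023,-.012))
E
python3 pl.py
```

```text
(no output)
```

View pics/pl_top.png

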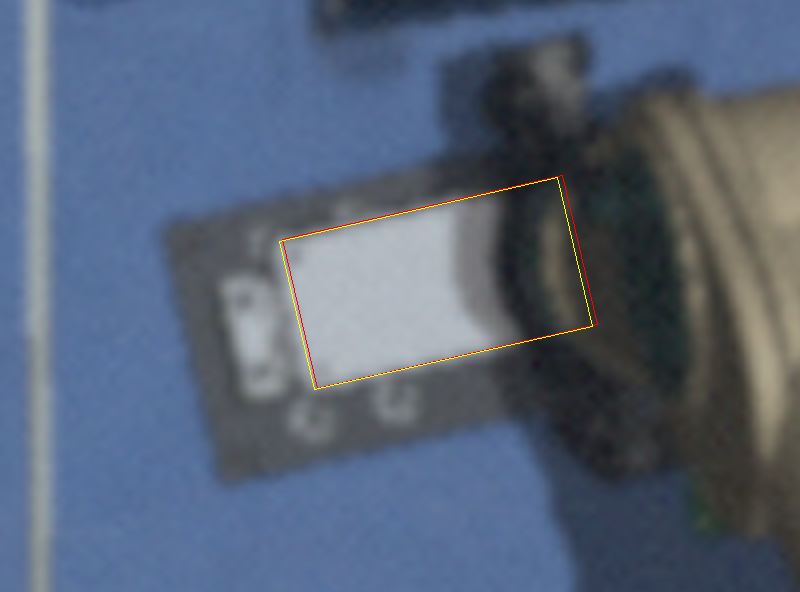

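View pics/pl_side.png

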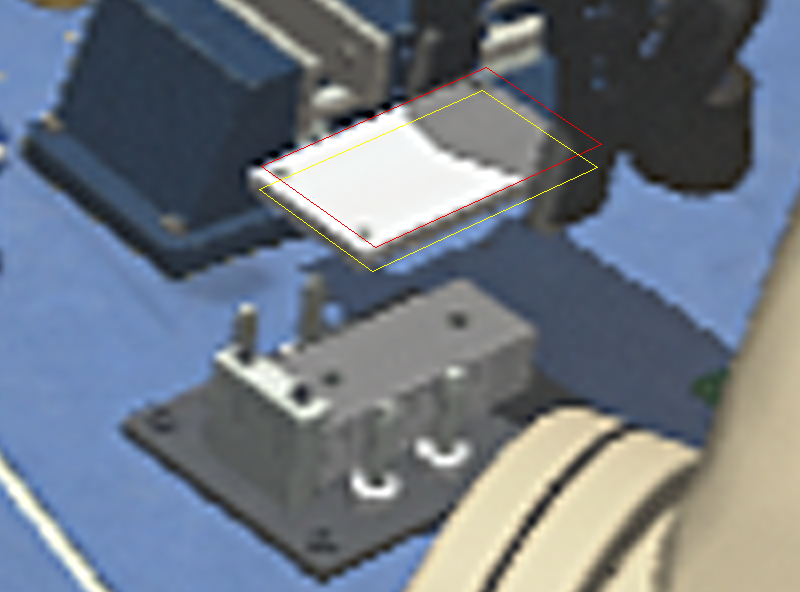

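```bash
sed -i 's/NEST=\[.*\]/NEST=[501.1,-272.0,0.222]/' h.py; python3 -c "
from st import *
show(NEST); plan(NEST,[1.5,-34.5,38])
p=pickle.load(open('top0.pkl','rb'));ov(p,'t0n')
"
```

```text
local [  3.62 -30.69  77.41] yawerr 0.0016 rot [ 3.0576 -0.0267  1.7944] F [ 0.1  0.3 -1.3] w 46.8 t 14.9
tool x,y,z axes in local f: [[-0.002, 1.0, 0.027], [0.996, -0.001, 0.084], [0.084, 0.027, -0.996]]
[1.5, -34.5, 38] tool shift mm [-4.9 -5.4 39. ]
```

View pics/t0n_nest.png

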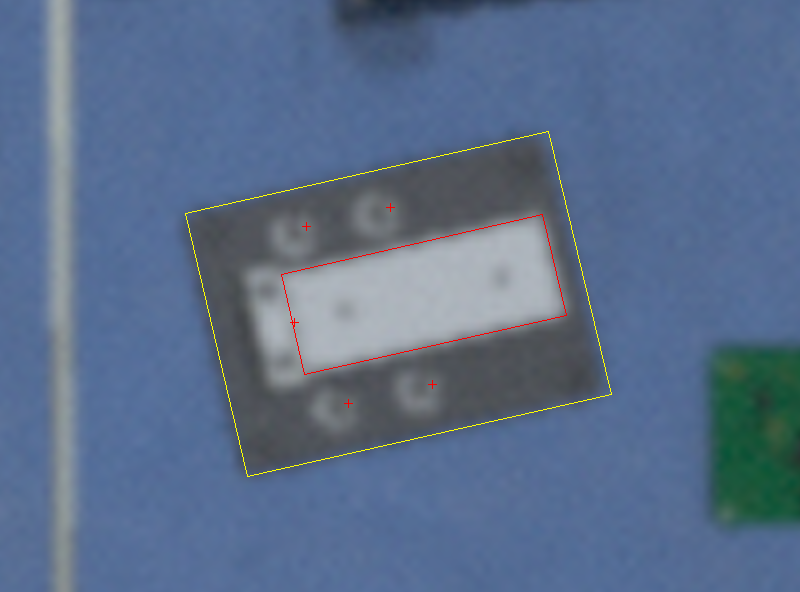

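send_rows --pt "-1 -0.002 -0.002 0.013 0" --pt "-1 -0.002 -0.002 0.013 0" --pt "-1 -0.001 -0.001 0.012 0" --pt "-1 0 0 0 0"

```text
clock: 15.23
eef_pos: [512.0, -302.4, 35.7]
tool_rot: [3.056, -0.028, 1.799]
force: [-0.2, -0.3, -1.4]
width: 46.5
```

```bash
python3 -c "
from st import *
show(NEST); plan(NEST,[1.5,-34.5,16])
"
```

```text
local [  3.97 -32.02  35.75] yawerr 0.0066 rot [ 3.0559 -0.0276  1.7994] F [-0.2 -0.3 -1.4] w 46.5 t 15.23
tool x,y,z axes in local f: [[-0.007, 1.0, 0.028], [0.996, 0.004, 0.086], [0.085, 0.028, -0.996]]
[1.5, -34.5, 16] tool shift mm [-3.  -4.2 19.4]
```

send_rows --pt "-1 -0.003 -0.003 0 0.003" --pt "-1 -0.001 -0.001 0 0.003"

```text
clock: 15.4
eef_pos: [508.5, -305.5, 33.3]
tool_rot: [3.058, -0.031, 1.796]
force: [-0.4, -0.1, -0.6]
width: 46.5
```

```bash
python3 -c "
from st import *
show(NEST); plan(NEST,[1.5,-34.5,16])
p=get_image('top'); pickle.dump(p,open('top10.pkl','wb'))
p=get_image('side'); pickle.dump(p,open('side10.pkl','wb'))
s=read_state()
from pl import pl
pl('t10','top10.pkl',0.5,-4.5,54.5,(.025,-.01));pl('s10','side10.pkl',0.5,-4.5,54.5,(.025,-.01))
show(NEST)
"
```

```text
local [ -0.18 -34.3   33.33] yawerr 0.0028 rot [ 3.058  -0.0308  1.7956] F [-0.4 -0.1 -0.6] w 46.5 t 15.4
tool x,y,z axes in local f: [[-0.003, 1.0, 0.031], [0.997, 0.0, 0.083], [0.083, 0.031, -0.996]]
[1.5, -34.5, 16] tool shift mm [-0.7  0.2 17.4]
 local [  0.51 -34.36  34.08] yawerr 0.0026 rot [ 3.0564 -0.0304  1.7954] F [ 0.1  0.6 -0.7] w 46.5 t 15.5
```

View pics/pl_s10.png

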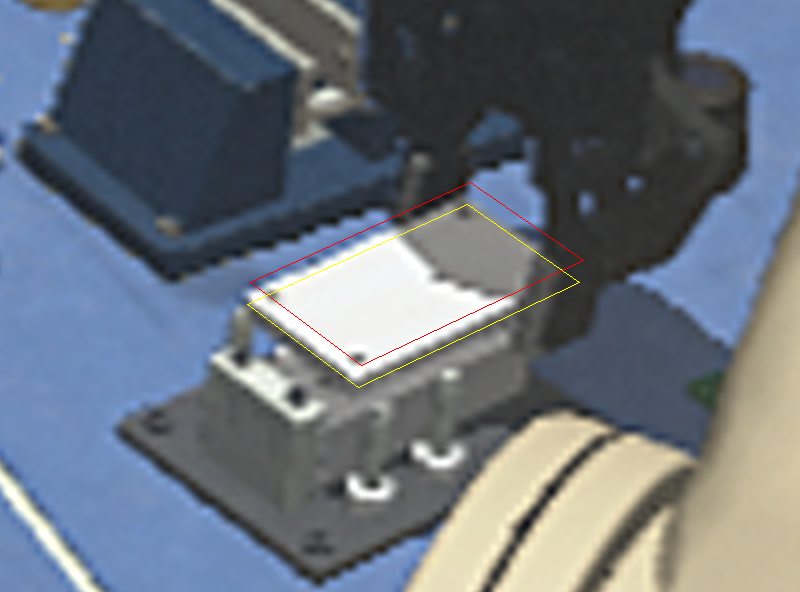

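View pics/pl_t10.png

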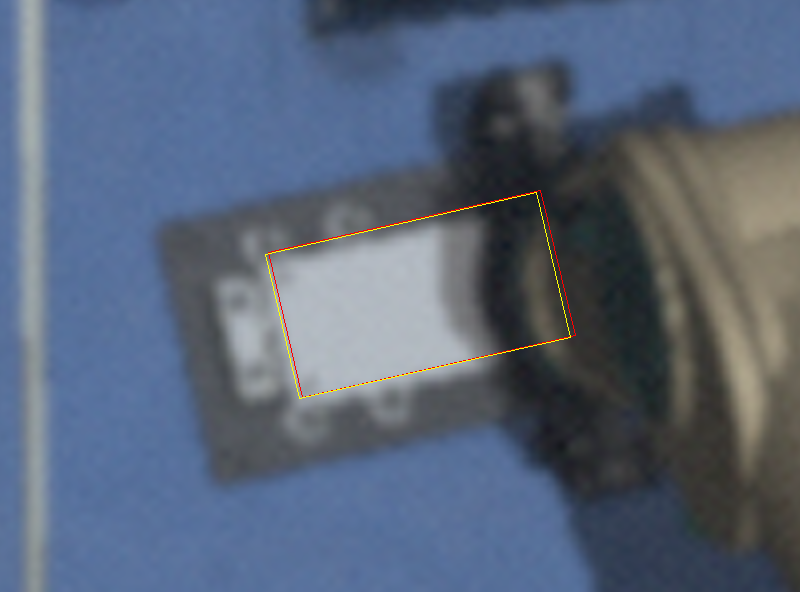

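send_rows --pt "-1 0 0 0.005 0.001" --pt "-1 0 0 0.005 0.001"

```text
clock: 15.67
eef_pos: [511.1, -305.5, 25.2]
tool_rot: [3.054, -0.029, 1.793]
force: [-0.2, 0.1, -1.0]
width: 46.4
```

```bash
python3 -c "
from st import *
show(NEST); plan(NEST,[1.5,-34.5,16])
"
```

```text
local [  2.37 -34.91  25.2 ] yawerr -0.0002 rot [ 3.0538 -0.0287  1.7926] F [-0.2  0.1 -1. ] w 46.4 t 15.67
tool x,y,z axes in local f: [[0.0, 1.0, 0.029], [0.996, -0.003, 0.088], [0.088, 0.029, -0.996]]
[1.5, -34.5, 16] tool shift mm [ 0.1 -1.7  9.1]
```

send_rows --pt "-1 0 -0.002 0.004 0" --pt "-1 0 -0.001 0.004 0"

```text
clock: 15.83
eef_pos: [509.7, -305.8, 16.7]
tool_rot: [3.052, -0.028, 1.793]
force: [0.1, 0.6, -0.5]
width: 46.5
```

```bash
python3 -c "
from st import *
show(NEST); plan(NEST,[1.5,-34.5,16])
"
```

```text
local [  0.9  -34.89  16.69] yawerr -0.0001 rot [ 3.052  -0.0279  1.7927] F [ 0.1  0.6 -0.5] w 46.5 t 15.83
tool x,y,z axes in local f: [[0.0, 1.0, 0.028], [0.996, -0.003, 0.089], [0.089, 0.028, -0.996]]
[1.5, -34.5, 16] tool shift mm [0.4 0.5 0.8]
```

send_rows --pt "-1 0 0 0.003 0" --pt "-1 0 0 0.003 0"

```text
clock: 16.0
eef_pos: [509.8, -306.0, 15.2]
tool_rot: [3.055, -0.024, 1.792]
force: [-12.6, 2.0, 44.9]
width: 46.5
```

```bash
python3 -c "
from st import *
show(NEST); plan(NEST,[1.5,-34.5,16])
p=get_image('top'); pickle.dump(p,open('top11.pkl','wb'))
p=get_image('side'); pickle.dump(p,open('side11.pkl','wb'))
from pl import pl
pl('t11','top11.pkl',0,-5,34);pl('s11','side11.pkl',0,-5,34)
"
```

```text
local [  0.96 -35.02  15.16] yawerr -0.0007 rot [ 3.0547 -0.0242  1.7921] F [-12.6   2.   44.9] w 46.5 t 16.0
tool x,y,z axes in local f: [[0.001, 1.0, 0.024], [0.996, -0.003, 0.087], [0.087, 0.024, -0.996]]
[1.5, -34.5, 16] tool shift mm [ 0.5  0.6 -0.8]
```

View pics/pl_s11.png

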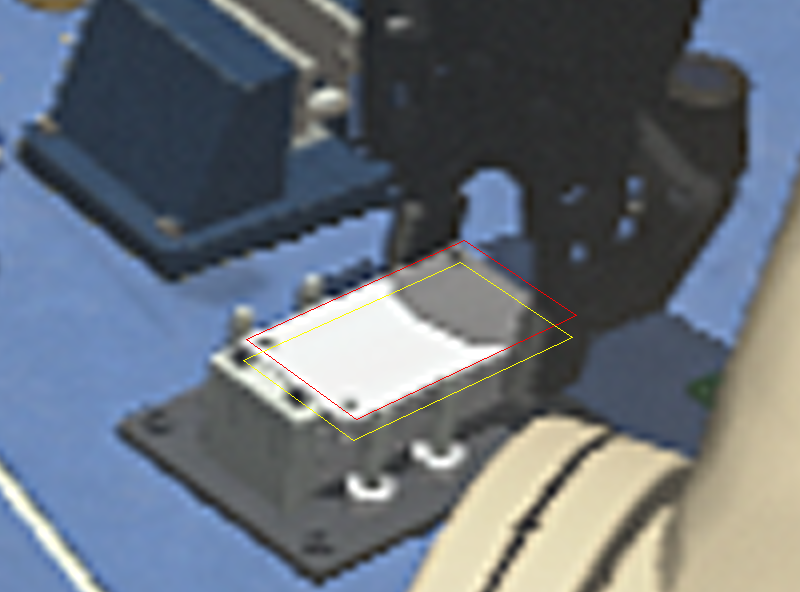

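View pics/pl_t11.png

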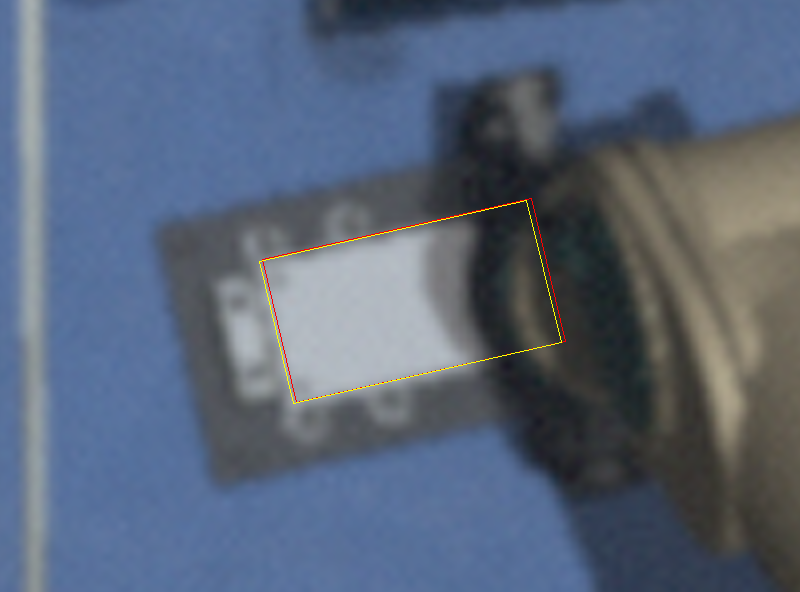

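send_rows --pt "-1 0.003 0 -0.001 0" --pt "-1 0.004 0 0 0"

```text
clock: 16.27
eef_pos: [509.1, -303.6, 18.7]
tool_rot: [3.053, -0.016, 1.791]
force: [3.0, -11.5, -1.5]
width: 46.5
```

```bash
python3 -c "
from st import *
show(NEST)
"
```

```text
local [  0.9  -32.59  18.75] yawerr -0.0022 rot [ 3.0531 -0.0158  1.7906] F [  3.  -11.5  -1.5] w 46.5 t 16.27
```

send_rows --pt "-1 0.005 0 0.002 0" --pt "-1 0.005 0 0.002 0"

```text
clock: 16.43
eef_pos: [509.1, -304.0, 16.6]
tool_rot: [3.051, -0.0, 1.786]
force: [0.5, -10.2, 6.1]
width: 46.5
```

```bash
python3 -c "
from st import *
show(NEST)
p=get_image('top'); pickle.dump(p,open('top12.pkl','wb'))
p=get_image('side'); pickle.dump(p,open('side12.pkl','wb'))
from pl import pl
pl('t12','top12.pkl',0,0,34);pl('s12','side12.pkl',0,0,34)
"
```

```text
local [  0.78 -32.99  16.59] yawerr -0.0068 rot [ 3.0514e+00 -2.0000e-04  1.7860e+00] F [  0.5 -10.2   6.1] w 46.5 t 16.43
```

View pics/pl_s12.png

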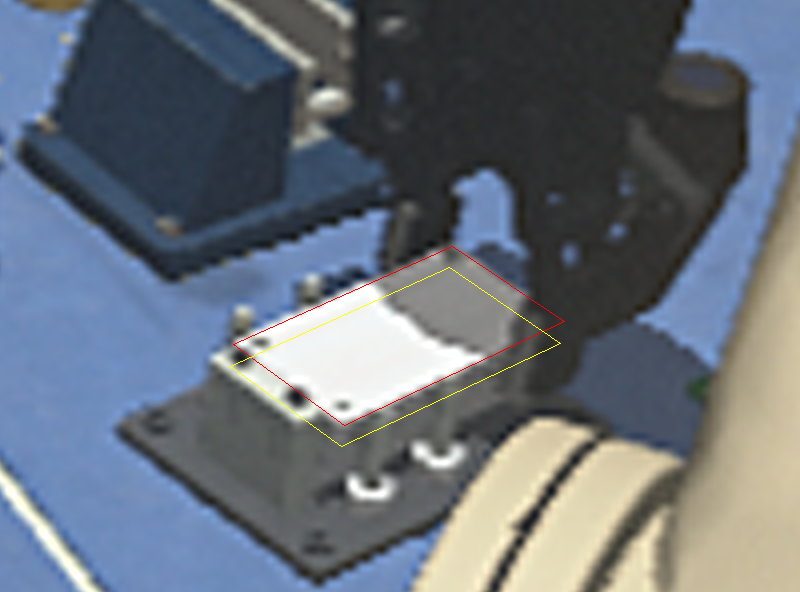

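View pics/pl_t12.png

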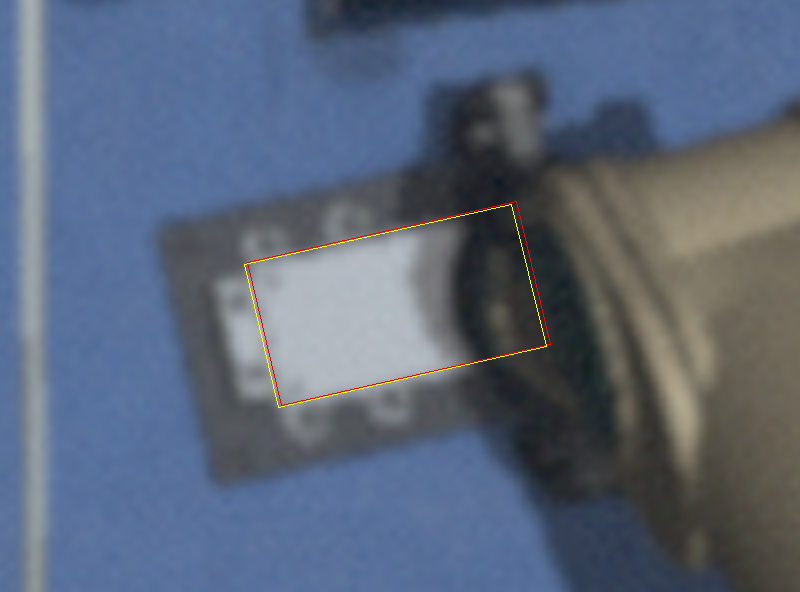

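send_rows --pt "-1 0.003 0 0.003 0" --pt "-1 0.002 0 0.002 0" --pt "0.5 0 0 0 0" --pt "0.5 0 0 0 0" --pt "0.5 0 0 0 0"

```text
clock: 16.95
eef_pos: [509.9, -304.8, 16.4]
tool_rot: [3.051, 0.012, 1.783]
force: [0.1, -0.3, 0.2]
width: 64.1
```

```bash
python3 -c "
from st import *
show(NEST); plan(NEST,[1,-33,60])
"
```

```text
local [  1.35 -33.89  16.41] yawerr -0.0093 rot [3.0508 0.0122 1.7835] F [ 0.1 -0.3  0.2] w 64.1 t 16.95
tool x,y,z axes in local f: [[0.009, 1.0, -0.012], [0.996, -0.008, 0.091], [0.091, -0.013, -0.996]]
[1, -33, 60] tool shift mm [  0.4   3.6 -43.4]
```

send_rows --pt "0.5 0 0.001 -0.015 0" --pt "0.5 0 0.002 -0.02 0" --pt "0.5 0 0.002 -0.025 0" --pt "0.5 0 0.002 -0.03 0" --pt "0.5 -0.02 0 -0.03 0" --pt "0.5 -0.03 0 -0.02 0" --pt "0.5 -0.035 0 0 0" --pt "0.5 -0.035 0 0 0" --pt "0.5 -0.035 0 0 0" --pt "0.5 -0.02 0 0 0"

```text
clock: 17.78
eef_pos: [542.5, -470.4, 158.7]
tool_rot: [3.055, -0.001, 1.8]
force: [1.1, -0.7, -0.6]
width: 64.1
```

```bash
python3 -c "
from st import *
show(NEST)
p=get_image('top'); pickle.dump(p,open('top13.pkl','wb')); ov(p,'t13')
p=get_image('side'); pickle.dump(p,open('side13.pkl','wb')); ov(p,'s13')
from pl import pl
pl('t13','top13.pkl',0,0,34);pl('s13','side13.pkl',0,0,34)
"
```

```text
local [  -3.31 -202.6   158.71] yawerr 0.0074 rot [ 3.0546e+00 -8.0000e-04  1.8002e+00] F [ 1.1 -0.7 -0.6] w 64.1 t 17.78
```

View pics/pl_s13.png

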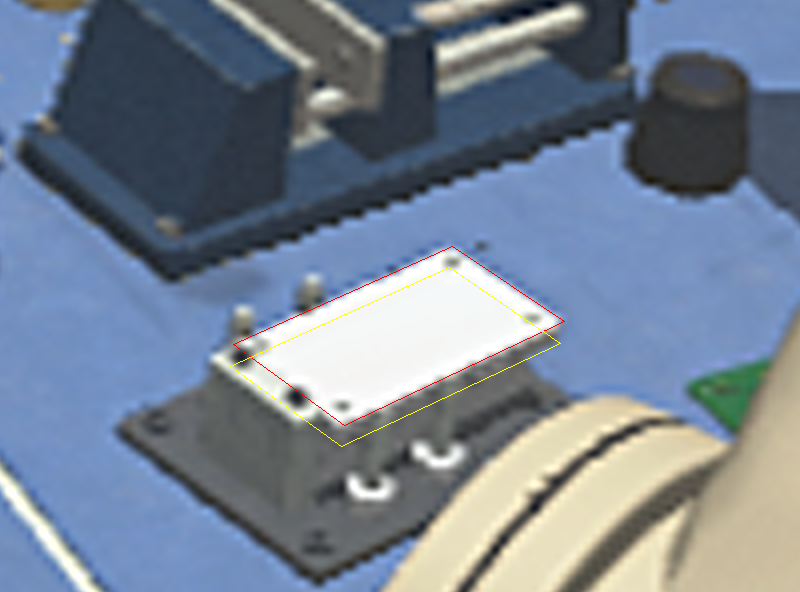

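View pics/pl_t13.png

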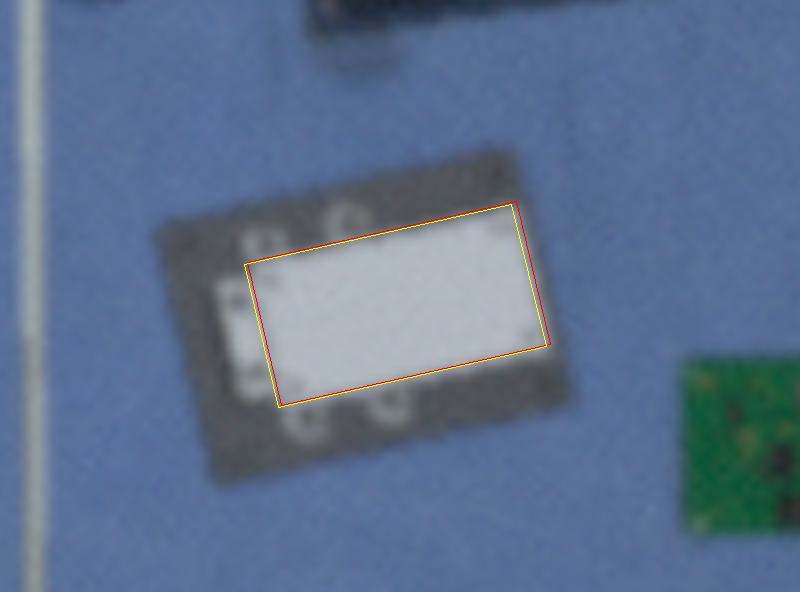

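View pics/s13_mag.png

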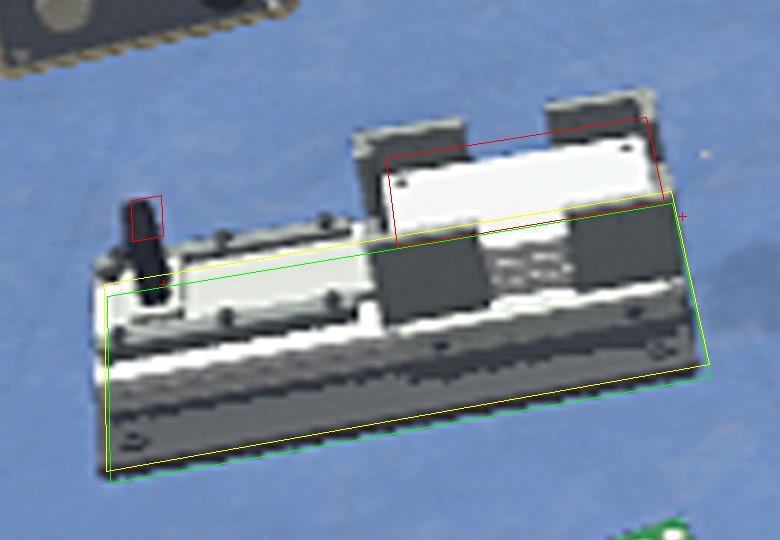

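```bash
python3 -c "
from st import *
p=pickle.load(open('side13.pkl','rb'));u=proj(p,fw(NEST,[[0,30,38]]))[0].astype(int)
c=p['image'][u[1]-16:u[1]+16,u[0]-22:u[0]+22]
cv2.imwrite('pics/z13.png',cv2.resize(c,None,fx=16,fy=16,interpolation=cv2.INTER_NEAREST))
c=p['image'].astype(int).sum(2)
for x in (-10,0,10):
  print([int(c[int(round(v)),int(round(w))]) for w,v in proj(p,fw(NEST,[[x,y,40] for y in np.arange(36,62,1.0)]))])
"
```

```text
[734, 739, 738, 738, 738, 748, 748, 748, 625, 625, 625, 257, 257, 257, 92, 340, 340, 631, 631, 631, 631, 645, 295, 295, 246, 246]
[736, 736, 743, 743, 743, 751, 751, 751, 734, 717, 717, 688, 688, 688, 688, 685, 717, 717, 720, 720, 720, 575, 575, 269, 257, 257]
[738, 738, 746, 746, 746, 746, 756, 756, 756, 703, 703, 703, 671, 671, 671, 440, 732, 732, 722, 722, 722, 539, 539, 272, 272, 262]
```

View pics/z13.png

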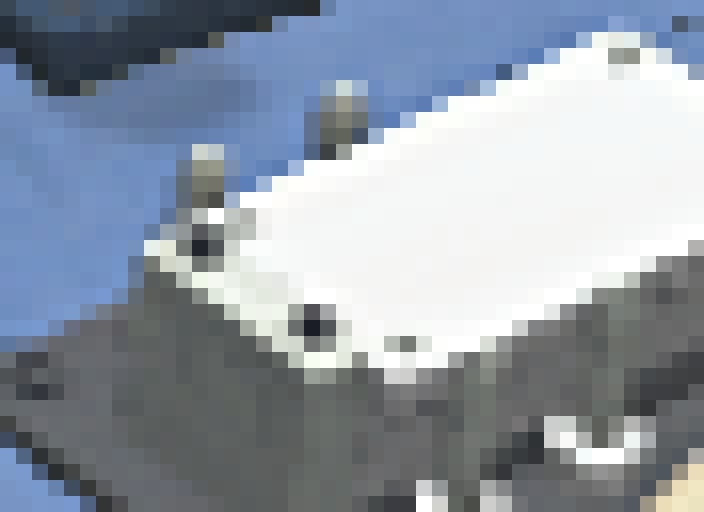

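```bash
python3 -c "
from st import *
from scipy.ndimage import map_coordinates
def edge(fn,z,y0,y1,xs,axis='y'):
    p=pickle.load(open(fn,'rb')); g=p['image'].astype(float).sum(2)
    t=np.arange(y0,y1,.25); pr=[]
    for x in xs:
        P=[[x,y,z] if axis=='y' else [y,x,z] for y in t]; uv=proj(p,fw(NEST,P)); pr.append(map_coordinates(g,[uv[:,1],uv[:,0]],order=1))
    pr=np.mean(pr,0); d=np.abs(np.gradient(pr)); i=np.argmax(d); h=(pr[:12].mean()+pr[-12:].mean())/2
    k=np.argmin(abs(pr-h)); return t[i],t[k]
for c in('top','side'):
  print(c,'seat -y end',edge(c+'0.pkl',30,-55,-34,range(-12,13,2)),'plate -y end',edge(c+'13.pkl',38,-55,-34,range(-18,19,2)))
  print(' plate +x',edge(c+'13.pkl',38,16,32,range(-38,-4,2),'x'),'-x',edge(c+'13.pkl',38,-32,-16,range(-38,-4,2),'x'), 'seat +x',edge(c+'0.pkl',30,9,25,range(-38,-4,2),'x'),'-x',edge(c+'0.pkl',30,-25,-9,range(-38,-4,2),'x'))
  print(' tilt: +x edge at ends',edge(c+'13.pkl',38,16,32,range(-40,-25,2),'x'),edge(c+'13.pkl',38,16,32,range(12,28,2),'x'))
p=pickle.load(open('top13.pkl','rb'))
from cell import *
q=get_image('top')
for n in('heat_sink_center','board_spare_center','connector_block_center'): print(n,[np.round(r['box']).tolist() for r in recognise(q,n)][:1])
"
```

```text
top seat -y end (np.float64(-43.75), np.float64(-43.0)) plate -y end (np.float64(-44.75), np.float64(-44.25))
 plate +x (np.float64(22.25), np.float64(22.5)) -x (np.float64(-25.75), np.float64(-25.75)) seat +x (np.float64(16.75), np.float64(17.0)) -x (np.float64(-17.0), np.float64(-17.0))
 tilt: +x edge at ends (np.float64(22.25), np.float64(22.75)) (np.float64(22.5), np.float64(22.5))
side seat -y end (np.float64(-42.75), np.float64(-42.5)) plate -y end (np.float64(-44.5), np.float64(-44.5))
 plate +x (np.float64(24.0), np.float64(24.0)) -x (np.float64(-24.25), np.float64(-24.5)) seat +x (np.float64(18.5), np.float64(18.25)) -x (np.float64(-16.0), np.float64(-15.75))
 tilt: +x edge at ends (np.float64(24.25), np.float64(24.5)) (np.float64(24.0), np.float64(23.75))
heat_sink_center [[176.0, 273.0, 196.0, 290.0]]
board_spare_center [[456.0, 234.0, 488.0, 256.0]]
connector_block_center [[212.0, 276.0, 232.0, 279.0]]
```

```bash
python3 -c "
from cell import *
print(finish_job())"
```

```text
the job is handed in; nothing more can be done
None
```

The plate is on the nest's seat, flat and released, and I handed the job in at about 18 s of the 61 s allowed. No verdict was reported.

- **What I did:** I pushed the pusher to its end stop with the closed fingers and let it spring back. I then pinched the plate by its long edges, drew it straight out and lowered it between the pins. I pressed it down to about 45 N and pushed it against the end stop to about 11 N, then released it and moved clear.
- **Position, last pictures:**

| Direction | Offset of the plate from nest_seat | Limit |
|---|---|---|
| Along | 0 to −1 mm | 2.5 mm |
| Across | about −1.5 mm, near the pins | 3 mm |

- **Other last checks:** The plate looked flat and turned less than 0.02 rad. The three other plates were still stacked and about 8 mm lower, and the pusher tab was back at rest. The heat sink, board and connector block showed no noticeable movement.
- **What disagreed:** The side camera read about 2.5 mm towards +y compared with the top camera and the robot. The last millimetre at the stop was therefore judged from the contact force and from how far the plate overhangs the seat.
- **Off plan:** The tool tilted by up to about 0.15 rad while pushing. I pressed it back upright against the front of the tab, with the pusher at rest. A tool tilt of about 0.09 rad remained at release.

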